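Turn the nested tote and stack it on the tote of carvings

ROBOT

A 6-joint arm with a two-finger parallel gripper is mounted at the origin on the work surface. World frame = base frame: x ahead of the robot, y to its left, z up, the work surface at z = 0. Lengths are in m, angles in rad, forces in N, time in s.
With the tool pointing down it reaches from about 0.3 to 0.825 m from the base axis. Payload 5.4 kg.
Tool frame: the origin (TCP) lies midway between the tips of the shut fingers; the grasp point (between the pads) lies 19 mm behind it (ctrl.tcp_to_grasp is the distance from the TCP to the grasp point, in m); z points along the fingers, y is the direction in which the jaws open and shut (so a half turn about z gives the same grasp; the last joint's range is limited). The gripper opens to 92 mm and grips with 3 to 60 N. Pads are 20 mm wide; open, the fingers measure 128 mm over their backs; the gripper's body (75 mm by 189 mm) begins 69 mm behind the grasp point.
Start: joints at [0.926, 0.158, 1.597, -0, 1.386, -0.21], TCP at [0.242, 0.521, 0.215] pointing down, gripper open.
Joint ranges: [-2.91, 2.91], [-0.94, 2.29], [0.18, 2.7], [-1.29, 4.43], [0.17, 2.64], [-3, 3]. Speed limits (rad/s): [2.57, 2.57, 3.14, 3.14, 3.14, 3.14].

INTERFACE

Orientations are given as [roll, pitch, yaw] about the fixed x, y, z axes, in that order (R = Rz(yaw) Ry(pitch) Rx(roll)).
In Python, from workcell import ctrl, cams gives the robot as it stands. The module is installed in compiled form; this text tells all that it offers.
- The arm moves only by the tool jog_arm, never from a script. Its argument "series" is a list of rows, each a list of 3 entries, a list of its own where there are three numbers: the shift along the world's x, y, z in mm, then the turn, a rotation vector about the world's x, y, z in rad, then the finger opening in mm, from 0 to 91.9. In form: [[[tx, ty, tz], [ax, ay, az], gripper], ...]. A call has 1 to 8 rows; each row shifts and turns the commanded pose from where the row before left it; what a row does not reach is not made up. A row lasts 1/8 s, in which the tool goes at most 62.5 mm and 10.7 degrees, less where a joint would pass 70% of its speed; a pose out of reach is approached as far as the arm can. A call is refused whole if a number of a shift passes 62.5 or a number of a turn 0.188, either way. A call with a gripper value outside its range is refused whole. The fingers move at their own pace and stop on an object; "grip_force" is the grip in N (left out, the last holds). Time passes only in rows, so rows that do not move let the fingers close. It gives the time, the measured TCP pose, the force and the opening at its end, in the units of the state.
- ctrl.read_state(): the state, without advancing time (a new reading comes with each control period).
- cams.camera(name): name is "scene" or "top"; returns a dict with "img" (420x560x3 uint8, blue, green, red), "fx", "fy", "cx", "cy" (pixels), "rvec" (rotation vector, rad) and "tvec" (3), from world to camera coordinates, as OpenCV has them. Camera axes: x right, y down, z forward; pixel columns grow to the right and rows downward; lengths in m; the calibration is good to about 2 mm. A picture is of the moment at which its call begins. There is no depth.
- ctrl.job_done(): hands the job in, once; it reports no verdict.
The state is a dict: "t": time; "joint_pos": joint angles; "dq": joint speeds; "tau": joint torques, N m; "ee_pos": TCP position; "eef_rot": TCP orientation; "force": force on the tool from outside, world axes, zero at the start; "wrist_torque": the same for the moment, N m; "opening": opening from 0.0 (shut) to 1.0 (fully open).
Only numpy, scipy, OpenCV 4.12 (cv2) and the standard library are available. Lean on these libraries where they do the work, as an engineer would, in place of code of your own. Each camera call takes 0.05 s, during which the arm holds its last target.

TASK

The spare tote is nested inside the empty one. Draw it out, turn it half a turn so that it stacks instead of nesting, and set it on top of the tote that holds the carved mask; then gently press it down until all four of its feet have clicked home in that tote's saddles and it sits level. Do not let it press on the carvings, do not shove or tip the lower tote, and leave the empty tote and the other things on the bench where they are.

Things in the scene. Friction and masses are not known exactly. Their poses are not given: they have to be found in the camera images.
- spare: The tote to move: grey plastic stack-nest tote with tapered walls, 250 mm long (its x) x 190 mm wide (its y) over the rim, 110 mm high, about 0.55 kg. Origin: centre of its underside, level with the soles of its feet; z up. It starts nested in 'empty', facing the same way, its origin 34 mm above that one's. Held by the bar it can rock about its x axis between the fingers.
- spare_bar (a point): Middle of the top of spare's grip bar (x = 0, y = 0, z = 98 mm in its frame). The bar's upright faces are 22 mm apart along x; it is 54 mm long along y and stands 30 mm proud of a hollow hump, which is 30 mm thick at its top and widens downward. Free space to the end walls: over 80 mm each way.
- spare_foot (a point): Sole of one of spare's four feet (x = +70, y = +57, z = 0 mm). Feet stand under x = +70 and x = -38 mm, at y = +57 and -57 mm, each 16 (x) x 14 (y) x 12 mm tall. Turned half a turn, the feet stand in the saddles of the tote below and it stacks, 86 mm higher; facing the same way, its hollow ribs slip over that tote's ribs and it nests, 34 mm higher.
- spare_rim (a point): Point on top of spare's rim, middle of its +y side above that side's two feet (x = +16, y = +90, z = 110 mm); the like point on the other side is at y = -90 mm. The rim is a level band 10 mm wide. Pressed here, that side snaps home with some 5 to 15 N; far more than 25 N can tip the totes. Pressed at the bar it rocks, and mostly only one side goes home.
- full: Same mould as 'spare'. Origin and axes alike: centre of its underside, x along its length, z up. It stands, loose, at either of two places, holding the carved mask and a rosette. Seated on it, spare has its origin straight above this one's, 86 mm higher, and its x axis points the opposite way. It stands on a plywood board on soft rubber buffers (top 30 mm above the bench), which sinks some 0.8 mm per N of load, 12 mm at most.
- full_saddle (a point): Floor of one of full's four saddles (x = -70, y = +57, z = 86 mm); saddles top the ribs at x = -70 and +38, y = +57 and -57 mm. Lips 11 mm high frame each; a foot has 2 mm of play along x, 1 mm along y. Behind each a springy clip leans over the foot's edge: it meets the foot 5 mm above the seat and snaps over it a few mm lower. The tote's weight does not close the clips.
- empty: Same mould as 'spare'. Origin and axes alike: centre of its underside, x along its length, z up. It stands, loose, at the other of the two places on a like board, and holds only the nested spare.
- mask: Small carved wooden mask, 66 x 70 mm, 55 mm high, lying face up in the -x bay of 'full'; origin at the centre of its underside.
- rosette: Small carved wooden rosette, 54 mm across, 30 mm high, in the +x bay of 'full'; origin at the centre of its underside.
- spare_front (a point): Point on the top of spare's rim, middle of its -x end (x = -125, y = 0, z = 110 mm in its frame): the end that the ribs lie nearer to (55 mm from rib to this end, 87 mm from the other ribs to the other end).
- gouge: Carving gouge, 245 mm long, lying between the totes; a bystander. Origin on its underside.
- mallet: Round wooden mallet, 228 mm tall, standing on its head near the far edge; a bystander. Origin on its underside.
- stone: Sharpening stone in a wooden holder, 215 x 90 x 40 mm, near the far edge; a bystander. Origin on its underside.
- glue: White glue bottle, 160 mm tall, on the right; a bystander. Origin on its underside.
- blank: Block of lime wood, 140 x 100 x 50 mm, on the right; a bystander. Origin on its underside.
- brush: Bench brush lying on the left; a bystander. Origin on its underside.

How it is judged:
On the way:
1. the spare tote is drawn up clear of the empty one (z of spare in the frame of empty above 0.11 m), for 0.2 s.
At the end, for the whole second after the job is handed in: The spare tote stands turned end for end on the tote with the mask, all four feet home in the saddles: its origin 86 mm (-2, +1.5) above that tote's, within 5 mm of centred both ways, parallel to it within 0.016 rad, at rest and released; the lower tote stands level (z of spare in the frame of full between 0.084 and 0.0875 m and x of spare in the frame of full between -0.005 and 0.005 m and y of spare in the frame of full between -0.005 and 0.005 m and x of spare_front in the frame of full above 0.115 m and angle between the z axis of spare and the z axis of full, either way round below 0.016 rad and angle between full's own z axis and vertical below 0.03 rad and linear speed of spare below 0.02 m/s); the robot touches nothing.
It fails at once if the two stacked totes are forced together with more than 70 N, summed over feet and clips (contact force between spare and full above 70 N).
It fails at once if the spare tote presses on the mask or the rosette (contact force between spare and mask above 1.5 N or contact force between spare and rosette above 1.5 N).
It fails at once if the tote with the mask is shoved more than 30 mm or tipped (distance of full from where it was at the start of the episode above 0.03 m or angle between full's own z axis and vertical above 0.15 rad).
It fails at once if the empty tote is dragged more than 40 mm (distance of empty from where it was at the start of the episode above 0.04 m).
It fails at once if a tool or other bystander is moved more than 30 mm (distance of any of gouge, mallet, stone, glue, blank, brush from where it was at the start of the episode above 0.03 m).
It also fails if it takes over 58 s, if anything falls off the work surface, if the arm or the gripper's body presses on something with over 40 N, if the wrist force passes 120 N, or if a joint passes its speed limit or range.

## Working session

There is one attempt and no reset: what is moved stays moved. The work goes in short steps, Python scripts to look and compute and a tool call to move; the robot and the scene stay as the last step left them, time stands still between calls to the robot, and variables do not carry over. Pictures are saved under pics/ and viewed, and the job is handed in when it is done.

Besides the shell and the picture viewer there is one more tool, called after "Call:" by a JSON object that holds its "fn" and its "kwargs", one argument or row to a line. jog_arm: Moves the arm, as the interface text tells. Its arguments: {"type":"object","properties":{"series":{"type":"array","items":{"type":"array"}},"grip_force":{"type":"number"}},"required":["series"]}

```bash
mkdir -p pics; python3 - <<'E'
from workcell import ctrl,cams
import cv2
for n in("scene","top"):
    c=cams.camera(n);cv2.imwrite(f"pics/{n}0.png",c["img"])
    print(n,{k:c[k] for k in c if k!="img"})
    import numpy as np,pickle
    pickle.dump(c,open(f"{n}0.pkl","wb"))
print(ctrl.read_state())
E
```

```text
scene {'fx': 492.8549627257507, 'fy': 492.8549627257507, 'cx': 284.8585554743366, 'cy': 208.1541471918975, 'rvec': array([ 2.07302533,  1.37755636, -0.51824921]), 'tvec': array([-0.21811819, -0.3005365 ,  2.04680719])}
top {'fx': 405.5742610032161, 'fy': 405.5742610032161, 'cx': 279.63092316077547, 'cy': 213.07581022994268, 'rvec': array([ 2.0937815 , -2.12544792,  0.19022058]), 'tvec': array([0.01773682, 0.60248513, 1.10452438])}
{'t': 0.1, 'joint_pos': array([ 9.25878566e-01,  1.58971765e-01,  1.59812862e+00, -2.09648489e-05,
        1.38619369e+00, -2.10080756e-01]), 'dq': array([ 0.00118665, -0.00470099, -0.0028493 , -0.00087425, -0.00012142,
        0.00105962]), 'tau': array([ 9.76685851e-05, -3.86504531e+01, -3.22958887e+01,  7.04079866e-02,
        3.39524180e-02, -2.15597089e-05]), 'ee_pos': array([0.24188732, 0.52101211, 0.21371421]), 'eef_rot': array([-3.13992434e+00, -3.34663921e-04,  2.70675924e+00]), 'force': array([-0.79458696, -0.12996955, -0.75228733]), 'wrist_torque': array([-0.00481562,  0.01522746, -0.02875775]), 'opening': 0.9960561972763329}
```

View pics/scene0.png

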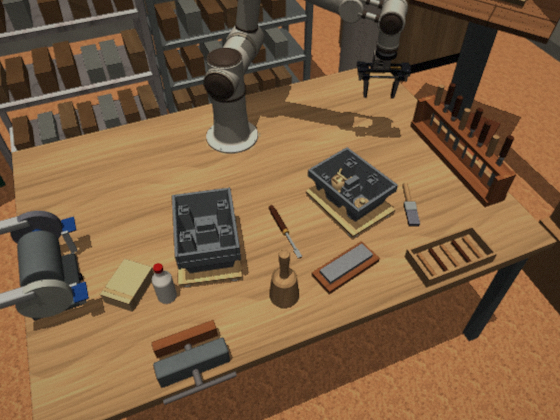

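View pics/top0.png

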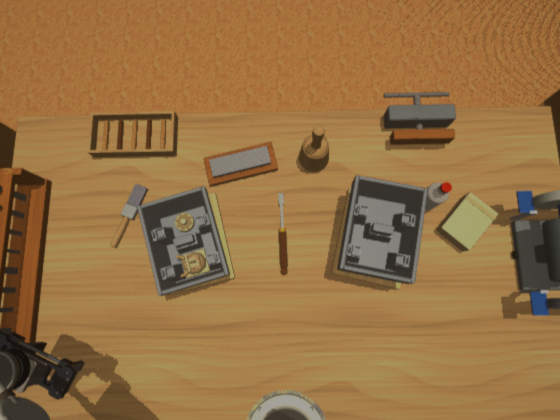

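```bash
python3 - <<'E'
import cv2,numpy as np
t=cv2.imread("pics/top0.png")
a=cv2.resize(t[175:305,125:245],None,fx=4,fy=4,interpolation=cv2.INTER_CUBIC)
b=cv2.resize(t[165:295,325:445],None,fx=4,fy=4,interpolation=cv2.INTER_CUBIC)
o=np.hstack([a[:,:400*2],b])[:, :]
o=cv2.convertScaleAbs(o,alpha=1.5,beta=20)
print(o.shape)
cv2.imwrite("pics/z0.png",cv2.resize(o,(800,int(o.shape[0]*800/o.shape[1]))))
s=cv2.imread("pics/scene0.png")
a=cv2.resize(s[140:240,300:400],(400,400),interpolation=cv2.INTER_CUBIC)
b=cv2.resize(s[185:285,160:260],(400,400),interpolation=cv2.INTER_CUBIC)
cv2.imwrite("pics/z1.png",cv2.convertScaleAbs(np.hstack([a,b]),alpha=1.5,beta=20))
E
```

```text
(520, 960, 3)
```

View pics/z0.png

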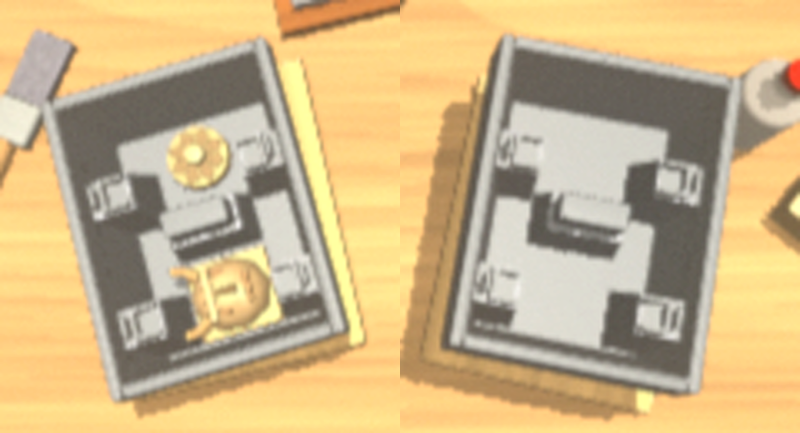

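View pics/z1.png

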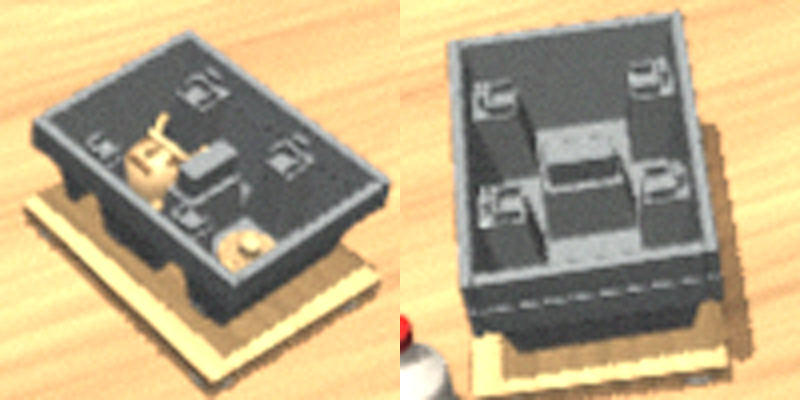

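```bash
cat > h.py <<'E'
import cv2,numpy as np,pickle
from scipy.optimize import least_squares
from scipy.ndimage import map_coordinates
def proj(c,P):
    p,_=cv2.projectPoints(np.asarray(P,float).reshape(-1,1,3),c["rvec"],c["tvec"],np.array([[c["fx"],0,c["cx"]],[0,c["fy"],c["cy"]],[0,0,1]]),None)
    return p[:,0]
def Rz(a): return np.array([[np.cos(a),-np.sin(a),0],[np.sin(a),np.cos(a),0],[0,0,1]])
def body(p,P):  # p x,y,z,yaw[,rx,ry]
    R=Rz(p[3])
    if len(p)>4: R=cv2.Rodrigues(np.array([p[4],p[5],0.]))[0]@R
    return np.asarray(P,float)@R.T+np.array(p[:3])
HX,HY,H=.125,.095,.110
COR=np.array([[HX,HY,H],[HX,-HY,H],[-HX,-HY,H],[-HX,HY,H]])
def inner_pts(n=25,hx=.115,hy=.085):
    s=np.linspace(-.85,.85,n);P=[];N=[]
    for sg in(1,-1):
        P+= [[hx*sg,hy*v,H] for v in s];N+=[[sg,0,0]]*n
        P+= [[hx*v,hy*sg,H] for v in s];N+=[[0,sg,0]]*n
    return np.array(P),np.array(N,float)
def measure(c,p,span=.008,excl=None):
    """inner edge: dark inside-> bright band outside. returns points, pixel offsets along normal in m"""
    g=cv2.cvtColor(c["img"],cv2.COLOR_BGR2GRAY).astype(float)
    P,N=inner_pts();t=np.arange(-span,span+1e-9,.0004)
    out=[]
    for q,n in zip(P,N):
        W=body(p,q+np.outer(t,n));uv=proj(c,W)
        v=map_coordinates(g,[uv[:,1],uv[:,0]],order=1,mode='nearest')
        v=np.convolve(np.pad(v,3,mode='edge'),np.ones(7)/7,'valid')
        d=np.gradient(v);i=d[2:-2].argmax()+2
        k=slice(max(i-6,0),i+7);w=np.clip(d[k],0,None);
        out.append((t[k]@w/w.sum(),v[-1] if 0 else d[i]))
    return P,N,np.array(out)
def refine(cl,p,it=6,free=(0,1,2,3),span=.008,verbose=True):
    p=np.array(p,float);free=list(free)
    for k in range(it):
        T=[];
        for c in cl:
            P,N,o=measure(c,p,span if k<3 else .006)
            ok=(o[:,1]>1.0)&(abs(o[:,0])<span*.9)
            # side-wise robust
            T.append((c,P[ok],N[ok],proj(c,body(p,P[ok]+N[ok]*o[ok,:1])),proj(c,body(p,P[ok]+N[ok]*.005))-proj(c,body(p,P[ok]))))
        def f(x):
            pp=p.copy();pp[free]=x;r=[]
            for c,P,N,uv,nd in T:
                nd=nd/np.linalg.norm(nd,axis=1)[:,None]
                r.append(((proj(c,body(pp,P))-uv)*nd).sum(1))
            return np.concatenate(r)
        s=least_squares(f,p[free],loss='soft_l1',f_scale=.3,x_scale=1e-2);p[free]=s.x
    if verbose:
        i=0
        for c,P,*_ in T:
            n=len(P);e=f(s.x)[i:i+n];i+=n;print(" n",n,"rms px",round(float(np.sqrt((e**2).mean())),3),"med",round(float(np.median(abs(e))),3))
    return p
def fitcor(pairs,p0):
    def f(x): return np.concatenate([(proj(c,body(x,COR))-np.array(uv)).ravel() for c,uv in pairs])
    s=least_squares(f,p0,x_scale=1e-2);return s.x,np.abs(s.fun).max()
def draw(c,ps,fn,crop,sc):
    im=cv2.resize(c["img"],None,fx=sc,fy=sc,interpolation=cv2.INTER_CUBIC)
    im=cv2.convertScaleAbs(im,alpha=1.4,beta=15)
    for p in ps:
        for hx,hy in((HX,HY),(.115,.085)):
            q=proj(c,body(p,[[hx,hy,H],[hx,-hy,H],[-hx,-hy,H],[-hx,hy,H]]))
            cv2.polylines(im,[np.round((q+.5)*sc-.5).astype(int)],True,(0,0,255),1)
        q=proj(c,body(p,[[x,y,.086] for x in(-.07,.038) for y in(.057,-.057)]+[[0,0,.098]]))
        for a in q: cv2.circle(im,tuple(int(v) for v in np.round((a+.5)*sc-.5)),2,(0,255,0),-1)
    x0,y0,x1,y1=[int(v*sc) for v in crop];cv2.imwrite(fn,im[y0:y1,x0:x1])
E
python3 - <<'E'
from h import *
T=pickle.load(open("top0.pkl","rb"));S=pickle.load(open("scene0.pkl","rb"))
z=lambda l,ox,oy,k,o=0:[((a-o)/k+ox-.4,b/k+oy-.4) for a,b in l]
k=10/3
fT=z([(45,107),(265,42),(347,332),(118,398)],125,175,k)
sT=z([(505,38),(740,80),(700,392),(445,348)],325,165,k,400)
# scene: which corner is which: far from robot = bottom of pic; +y right
fS=z([(388,185),(222,290),(35,125),(190,35)],300,140,4)
sS=z([(718,250),(465,285),(452,42),(683,14)],160,185,4,400)
for n,a,b,p0 in(("full",fT,fS,[.45,.25,.03,.2]),("spare",sT,sS,[.45,-.2,.06,-.2])):
    p,e=fitcor([(T,a),(S,b)],p0);print(n,p,e)
    q=refine([T,S],p);print(n,"both",q)
    for c in(T,S):
        r=refine([c],q,free=(0,1,3));print("  single",r)
    print(" 6dof",refine([T,S],list(q)+[0,0],free=range(6)))
    pickle.dump(q,open(n+".pkl","wb"))
f,s=[pickle.load(open(n+".pkl","rb")) for n in("full","spare")]
draw(T,[f],"pics/d1.png",(125,170,245,310),5);draw(T,[s],"pics/d2.png",(325,160,445,300),5)
E
```

```text
full [0.52058631 0.26764713 0.01788521 0.27639512] 2.126084584260184
 n 100 rms px 0.295 med 0.227
 n 96 rms px 0.382 med 0.267
full both [0.52162191 0.26817659 0.02764877 0.28759577]
 n 100 rms px 0.247 med 0.142
  single [0.52167827 0.26890303 0.02764877 0.28761408]
 n 95 rms px 0.246 med 0.116
  single [0.52168313 0.26674382 0.02764877 0.2814371 ]
 n 100 rms px 0.285 med 0.234
 n 95 rms px 0.359 med 0.278
 6dof [0.52122511 0.26904626 0.02755949 0.28800351 0.00822525 0.00371955]
spare [ 0.5377975  -0.26025818  0.05649752 -0.21286003] 1.5373893571113513
 n 100 rms px 0.389 med 0.205
 n 94 rms px 0.441 med 0.342
spare both [ 0.5389967  -0.26136006  0.06029002 -0.21314182]
 n 100 rms px 0.246 med 0.138
  single [ 0.53919151 -0.26057402  0.06029002 -0.21450569]
 n 94 rms px 0.313 med 0.192
  single [ 0.5386511  -0.26268008  0.06029002 -0.21219646]
 n 100 rms px 0.404 med 0.214
 n 94 rms px 0.416 med 0.345
 6dof [ 0.53859152 -0.26120209  0.06032881 -0.21328344  0.00173751  0.004279  ]h.py:31: RuntimeWarning: invalid value encountered in scalar divide
  out.append((t[k]@w/w.sum(),v[-1] if 0 else d[i]))
```

View pics/d1.png

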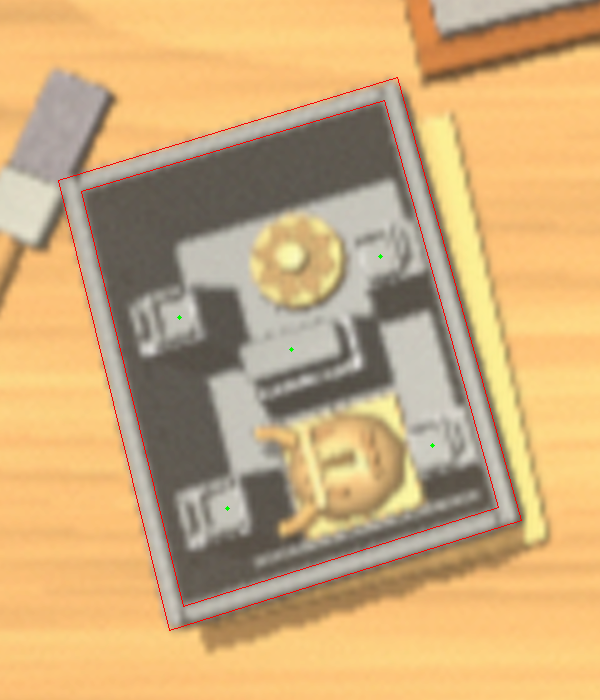

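View pics/d2.png

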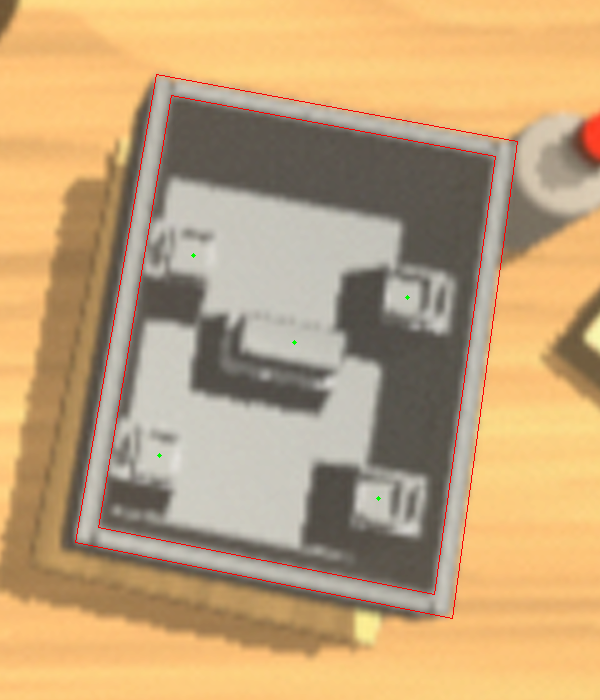

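Call:
{"fn": "jog_arm", "kwargs": {
  "series": [
    [[12, -32, 8], [0, 0, -0.187], 70],
    [[12, -32, 8], [0, 0, -0.187], 70],
    [[12, -32, 8], [0, 0, -0.187], 70],
    [[12, -32, 8], [0, 0, -0.187], 70],
    [[12, -32, 8], [0, 0, -0.187], 70],
    [[12, -32, 8], [0, 0, -0.187], 70],
    [[12, -32, 8], [0, 0, -0.187], 70],
    [[12, -32, 8], [0, 0, -0.187], 70]
  ]
}}

```text
t: 1.1
ee_pos: [0.3382, 0.2643, 0.2785]
eef_rot: [-3.141, 0.0, 1.205]
force: [-0.3, 0.5, -0.2]
opening: 0.757
```

Call:
{"fn": "jog_arm", "kwargs": {
  "series": [
    [[12, -32, 0], [0, 0, -0.187], 70],
    [[12, -32, 0], [0, 0, -0.187], 70],
    [[12, -32, 0], [0, 0, -0.187], 70],
    [[12, -32, 0], [0, 0, -0.187], 70],
    [[12, -32, 0], [0, 0, -0.187], 70],
    [[12, -32, 0], [0, 0, -0.187], 70],
    [[12, -32, 0], [0, 0, -0.187], 70],
    [[12, -32, 0], [0, 0, -0.187], 70]
  ]
}}

```text
t: 2.1
ee_pos: [0.4342, 0.0084, 0.2782]
eef_rot: [-3.142, 0.001, -0.292]
force: [0.3, 1.0, -0.3]
opening: 0.762
```

```bash
python3 -c "
from workcell import ctrl
print(ctrl.read_state()['joint_pos'])"
```

```text
[-2.60370950e-01 -2.59210520e-01  1.87403853e+00  8.99139407e-05
  1.52734782e+00  1.60195469e+00]
```

Call:
{"fn": "jog_arm", "kwargs": {
  "series": [
    [[13, -33.7, 0], [0, 0, -0.1865], 70],
    [[13, -33.7, 0], [0, 0, -0.1865], 70],
    [[13, -33.7, 0], [0, 0, -0.1865], 70],
    [[13, -33.7, 0], [0, 0, -0.1865], 70],
    [[13, -33.7, 0], [0, 0, -0.1865], 70],
    [[13, -33.7, 0], [0, 0, -0.1865], 70],
    [[13, -33.7, 0], [0, 0, -0.1865], 70],
    [[13, -33.7, 0], [0, 0, -0.1865], 70]
  ]
}}

```text
t: 3.1
ee_pos: [0.5383, -0.2611, 0.278]
eef_rot: [3.141, 0.0, -1.783]
force: [-0.5, 0.2, 0.1]
opening: 0.764
```

```bash
python3 -c "
from workcell import ctrl,cams
import cv2,numpy as np
s=ctrl.read_state();print(s['joint_pos'],s['ee_pos'],s['eef_rot'])
a=cams.camera('top')['img'][150:310,315:455];b=cams.camera('scene')['img'][140:300,140:280]
cv2.imwrite('pics/g1.png',np.hstack([cv2.resize(a,None,fx=2.8,fy=2.8),cv2.resize(b,None,fx=2.8,fy=2.8)]))"
```

```text
[-6.53415137e-01  1.84959962e-01  1.44251935e+00  4.73030656e-05
  1.51513246e+00  2.70086214e+00] [ 0.53831736 -0.26111529  0.2779919 ] [ 3.14069106e+00  4.77472191e-04 -1.78348382e+00]
```

View pics/g1.png

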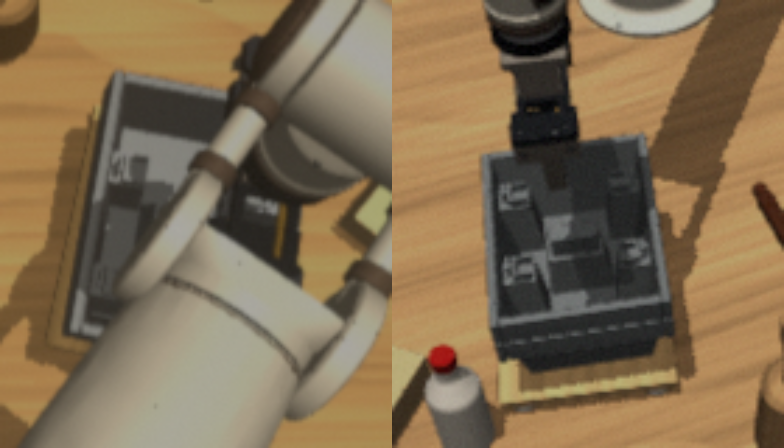

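Call:
{"fn": "jog_arm", "kwargs": {
  "series": [
    [[0, 0, -20], [0, 0, 0], 70],
    [[0, 0, -20], [0, 0, 0], 70],
    [[0, 0, -20], [0, 0, 0], 70],
    [[0, 0, -20], [0, 0, 0], 70],
    [[0, 0, -20], [0, 0, 0], 70],
    [[0, 0, -20], [0, 0, 0], 70],
    [[0, 0, -10], [0, 0, 0], 70],
    [[0, 0, -6], [0, 0, 0], 70]
  ]
}}

```text
t: 4.2
ee_pos: [0.5382, -0.2601, 0.142]
eef_rot: [3.141, 0.0, -1.777]
force: [0.5, 0.5, 1.0]
opening: 0.759
```

```bash
python3 -c "
from workcell import ctrl,cams
import cv2,numpy as np
b=cams.camera('scene')['img'][160:260,155:255]
cv2.imwrite('pics/g2.png',cv2.convertScaleAbs(cv2.resize(b,None,fx=6,fy=6,interpolation=2),alpha=1.5,beta=20))"
```

```text
(no output)
```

View pics/g2.png

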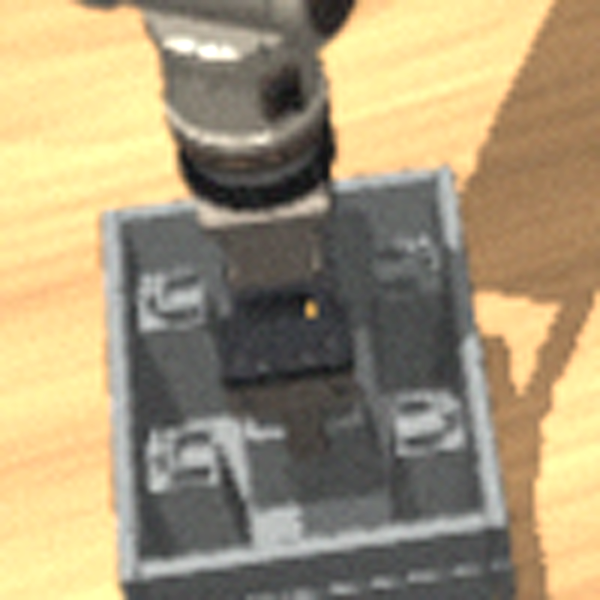

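Call:
{"fn": "jog_arm", "kwargs": {
  "series": [
    [[0, 0, -7], [0, 0, 0], 60],
    [[0, 0, 0], [0, 0, 0], 30],
    [[0, 0, 0], [0, 0, 0], 10],
    [[0, 0, 0], [0, 0, 0], 5],
    [[0, 0, 0], [0, 0, 0], 5],
    [[0, 0, 0], [0, 0, 0], 5]
  ],
  "grip_force": 45
}}

```text
t: 5.0
ee_pos: [0.5391, -0.2604, 0.1362]
eef_rot: [-3.139, -0.0, -1.778]
force: [2.5, 0.1, 0.5]
opening: 0.238
```

Call:
{"fn": "jog_arm", "kwargs": {
  "series": [
    [[0, 0, 5], [0, 0, 0], 5],
    [[0, 0, 8], [0, 0, 0], 5],
    [[0, 0, 10], [0, 0, 0], 5],
    [[0, 0, 12], [0, 0, 0], 5],
    [[0, 0, 15], [0, 0, 0], 5],
    [[0, 0, 15], [0, 0, 0], 5],
    [[0, 0, 15], [0, 0, 0], 5],
    [[0, 0, 15], [0, 0, 0], 5]
  ]
}}

```text
t: 6.0
ee_pos: [0.5382, -0.2601, 0.2318]
eef_rot: [-3.141, -0.0, -1.777]
force: [0.2, -0.2, -5.0]
opening: 0.237
```

Call:
{"fn": "jog_arm", "kwargs": {
  "series": [
    [[0, 0, 15], [0, 0, 0], 5],
    [[0, 0, 15], [0, 0, 0], 5],
    [[0, 0, 15], [0, 0, 0], 5],
    [[0, 0, 10], [0, 0, 0], 5],
    [[0, 0, 5], [0, 0, 0], 5],
    [[0, 0, 0], [0, 0, 0], 5]
  ]
}}

```text
t: 6.75
ee_pos: [0.5382, -0.2602, 0.2907]
eef_rot: [-3.141, -0.0, -1.777]
force: [0.1, -0.4, -5.4]
opening: 0.238
```

```bash
python3 -c "
from workcell import ctrl,cams
import cv2,numpy as np
a=cams.camera('top');b=cams.camera('scene')
cv2.imwrite('pics/g3.png',np.hstack([cv2.resize(a['img'],(400,300)),cv2.resize(b['img'],(400,300))]))
from h import *
e=pickle.load(open('spare.pkl','rb'))
for n,xyz in (('mallet',(.68,-.07)),):pass
# mallet ground: intersect px (315,160) top
K=a
" 
```

```text
(no output)
```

View pics/g3.png

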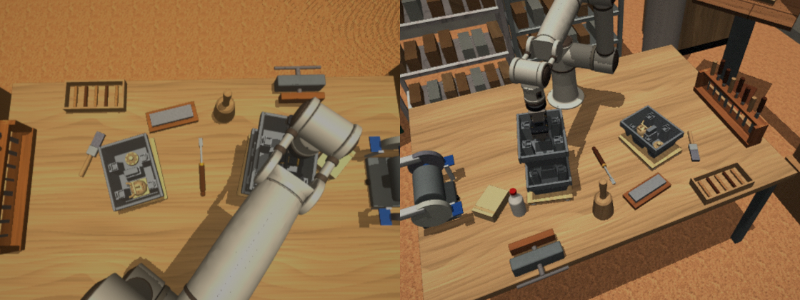

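Call:
{"fn": "jog_arm", "kwargs": {
  "series": [
    [[-8, 10, 3], [0, 0, 0.1], 5],
    [[-14, 20, 3], [0, 0, 0.15], 5],
    [[-15, 22, 3], [0, 0, 0.175], 5],
    [[-15, 22, 0], [0, 0, 0.175], 5],
    [[-15, 22, 0], [0, 0, 0.175], 5],
    [[-15, 22, 0], [0, 0, 0.175], 5],
    [[-15, 22, 0], [0, 0, 0.175], 5],
    [[-11, 24, 0], [0, 0, 0.175], 5]
  ]
}}

```text
t: 7.85
ee_pos: [0.4294, -0.0953, 0.2991]
eef_rot: [-3.142, 0.001, -0.472]
force: [0.1, 0.1, -5.0]
opening: 0.237
```

Call:
{"fn": "jog_arm", "kwargs": {
  "series": [
    [[0, 28, 0], [0, 0, 0.175], 5],
    [[0, 28, 0], [0, 0, 0.175], 5],
    [[0, 28, 0], [0, 0, 0.175], 5],
    [[0, 28, 0], [0, 0, 0.175], 5],
    [[0, 28, 0], [0, 0, 0.175], 5],
    [[0, 28, 0], [0, 0, 0.175], 5],
    [[0, 28, 0], [0, 0, 0.175], 5],
    [[10, 25, 0], [0, 0, 0.175], 5]
  ]
}}

```text
t: 8.85
ee_pos: [0.4397, 0.1259, 0.2993]
eef_rot: [-3.141, 0.0, 0.929]
force: [1.2, 0.3, -6.0]
opening: 0.236
```

Call:
{"fn": "jog_arm", "kwargs": {
  "series": [
    [[13, 22, 0], [0, 0, 0.155], 5],
    [[13, 22, 0], [0, 0, 0.155], 5],
    [[13, 22, 0], [0, 0, 0.155], 5],
    [[13, 22, 0], [0, 0, 0.155], 5],
    [[13, 22, 0], [0, 0, 0.155], 5],
    [[11, 20, 0], [0, 0, 0.1], 5],
    [[5, 11, 0], [0, 0, 0.055], 5],
    [[0, 0, 0], [0, 0, 0], 5]
  ]
}}

```text
t: 9.85
ee_pos: [0.5209, 0.2663, 0.2987]
eef_rot: [-3.14, 0.0, 1.853]
force: [-0.6, 0.5, -5.9]
opening: 0.236
```

```bash
cat > snap.py <<'E'
from workcell import ctrl,cams
import sys
from h import *
tag=sys.argv[1]
T=cams.camera('top');S=cams.camera('scene')
pickle.dump(T,open(f"top{tag}.pkl","wb"));pickle.dump(S,open(f"scene{tag}.pkl","wb"))
s=ctrl.read_state();print(s['joint_pos'].round(3),s['ee_pos'].round(4),s['eef_rot'].round(4),s['force'].round(1),s['wrist_torque'].round(2))
a=T["img"][160:320,105:265];b=S["img"][110:250,285:425]
o=np.hstack([cv2.resize(a,(400,400),interpolation=2),cv2.resize(b,(400,400),interpolation=2)])
cv2.imwrite(f"pics/s{tag}.png",cv2.convertScaleAbs(o,alpha=1.5,beta=20))
E
python3 snap.py 1
```

```text
[ 0.265  0.142  1.45  -0.     1.551 -0.016] [0.5209 0.2655 0.2991] [-3.1404e+00  4.0000e-04  1.8518e+00] [ 0.2  0.9 -6. ] [-0.04  0.07  0.01]
```

View pics/s1.png

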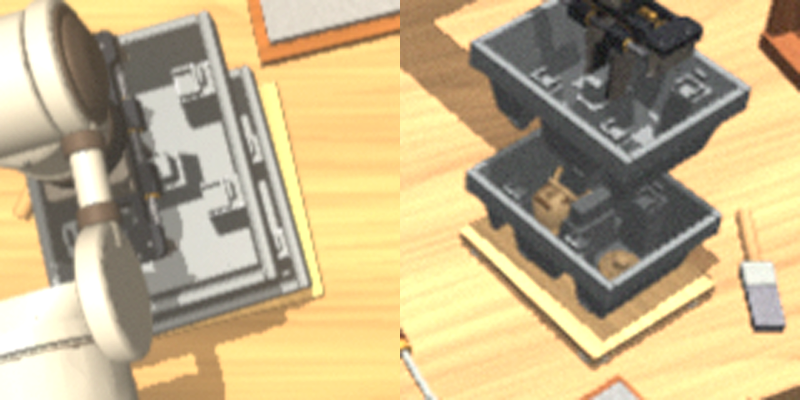

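```bash
python3 - 2>/dev/null <<'E'
from h import *
T=pickle.load(open("top1.pkl","rb"));S=pickle.load(open("scene1.pkl","rb"))
p0=[.521,.2665,.2232,.285+np.pi]
for fr in((0,1,2,3),(0,1,2,3,4,5)):
  for cl in ([T,S],[S],[T]):
    if len(cl)==1 and len(fr)==6: continue
    f2=fr if len(cl)>1 else (0,1,3)
    p=refine(cl,p0+[0,0],free=f2);print(p.round(4), p[3]-np.pi)
p=refine([T,S],p0+[0,0],free=range(6))
draw(T,[p],"pics/e1.png",(110,160,250,290),5);draw(S,[p],"pics/e2.png",(300,100,420,210),5)
E
```

```text
n 66 rms px 0.6 med 0.305
 n 81 rms px 0.459 med 0.37
[0.5199 0.2659 0.2248 3.4212 0.     0.    ] 0.2796047324004056
 n 83 rms px 0.461 med 0.307
[0.5189 0.2654 0.2232 3.4328 0.     0.    ] 0.2912251836565747
 n 65 rms px 0.644 med 0.271
[0.52   0.2673 0.2232 3.4236 0.     0.    ] 0.28204662515297985
 n 64 rms px 0.477 med 0.223
 n 83 rms px 0.46 med 0.233
[0.5184 0.268  0.2254 3.419  0.0175 0.0158] 0.2774439476044783
 n 64 rms px 0.477 med 0.223
 n 83 rms px 0.46 med 0.233
```

View pics/e1.png

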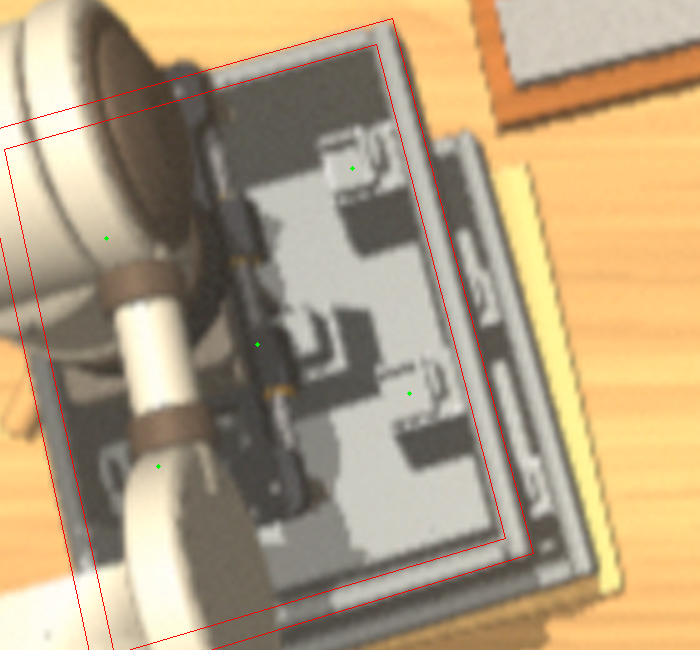

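View pics/e2.png

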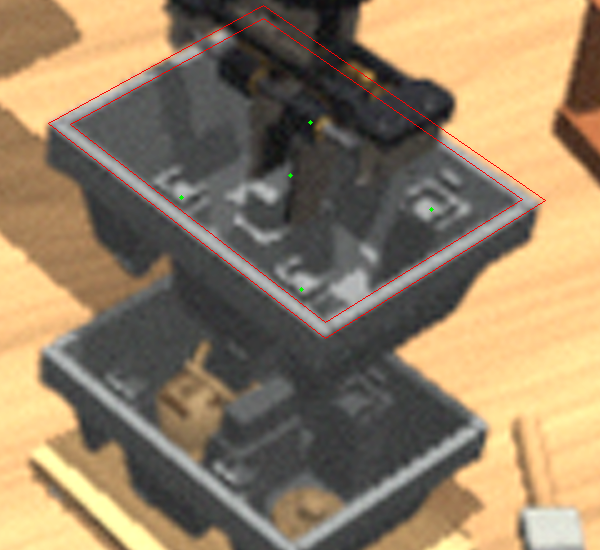

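Call:
{"fn": "jog_arm", "kwargs": {
  "series": [
    [[1.6, 2, -10], [0, 0, 0.006], 5],
    [[0, 0, -16], [0, 0, 0], 5],
    [[0, 0, -16], [0, 0, 0], 5],
    [[0, 0, -16], [0, 0, 0], 5],
    [[0, 0, -16], [0, 0, 0], 5],
    [[0, 0, -12], [0, 0, 0], 5],
    [[0, 0, -6], [0, 0, 0], 5],
    [[0, 0, 0], [0, 0, 0], 5]
  ]
}}

```text
t: 10.95
ee_pos: [0.5227, 0.2679, 0.2073]
eef_rot: [-3.141, -0.0, 1.859]
force: [-0.1, -0.2, -6.2]
opening: 0.238
```

```bash
python3 snap.py 2;python3 - 2>/dev/null <<'E'
from h import *
T=pickle.load(open("top2.pkl","rb"));S=pickle.load(open("scene2.pkl","rb"))
p0=[.522,.2688,.1325,.2876+np.pi]
for fr in((0,1,2,3),(0,1,2,3,4,5)):
  for cl in ([T,S],[S],[T]):
    if len(cl)==1 and len(fr)==6: continue
    f2=fr if len(cl)>1 else (0,1,3)
    p=refine(cl,p0+[0,0],free=f2);print(p.round(4), p[3]-np.pi)
p=refine([T,S],p0+[0,0],free=(0,1,2,3))
f=pickle.load(open("full.pkl","rb"))
draw(T,[p],"pics/f1.png",(120,160,250,300),5);draw(S,[p,f],"pics/f2.png",(300,120,420,240),5)
E
```

```text
[ 0.268  0.195  1.568  0.     1.377 -0.02 ] [0.5233 0.268  0.2083] [ 3.1403 -0.      1.8588] [ 0.1  0.3 -6. ] [-0.07  0.04 -0.01]
 n 65 rms px 0.468 med 0.128
 n 83 rms px 0.43 med 0.3
[0.5214 0.268  0.1331 3.4298 0.     0.    ] 0.2882181564651609
 n 83 rms px 0.443 med 0.259
[0.521  0.2678 0.1325 3.4348 0.     0.    ] 0.29322969734733517
 n 65 rms px 0.482 med 0.136
[0.5215 0.2684 0.1325 3.4299 0.     0.    ] 0.2883411575424324
 n 66 rms px 0.462 med 0.19
 n 83 rms px 0.405 med 0.212
[0.5202 0.2685 0.1333 3.4307 0.0042 0.0109] 0.28906632936379273
 n 65 rms px 0.468 med 0.128
 n 83 rms px 0.43 med 0.3
```

View pics/f1.png

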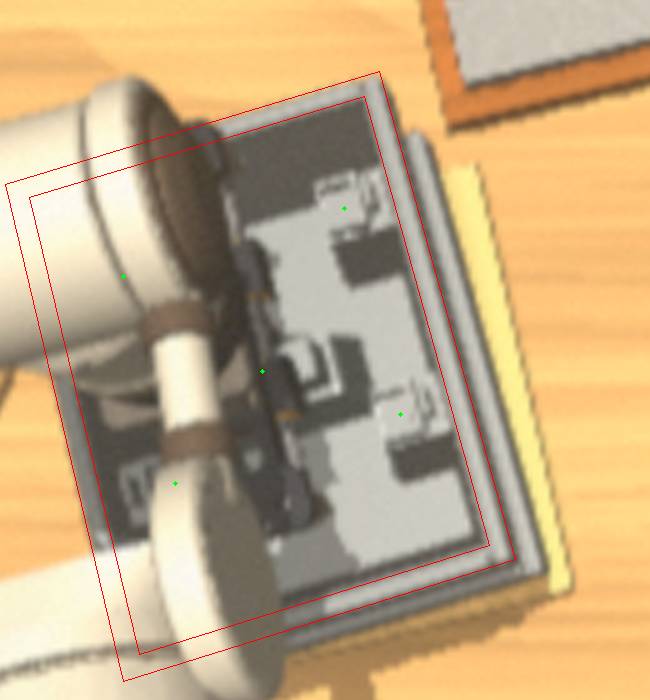

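View pics/f2.png

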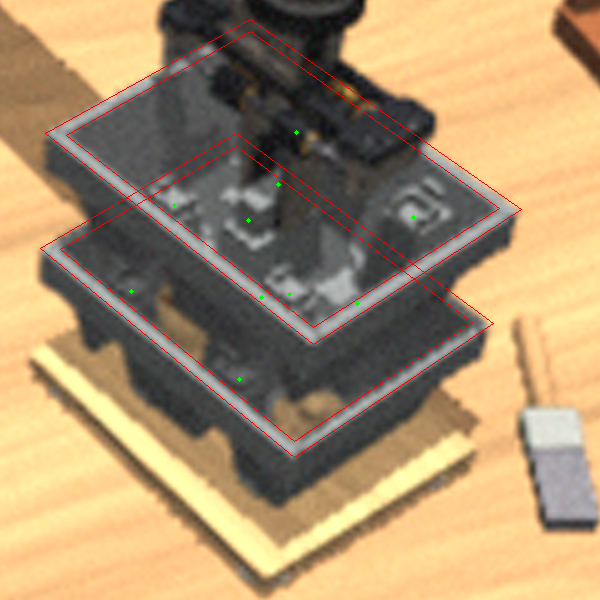

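Call:
{"fn": "jog_arm", "kwargs": {
  "series": [
    [[0, 0, -3], [0, 0, 0], 5],
    [[0, 0, -2.5], [0, 0, 0], 5],
    [[0, 0, -1], [0, 0, 0], 5],
    [[0, 0, 0], [0, 0, 0], 5]
  ]
}}

```text
t: 11.55
ee_pos: [0.5227, 0.2679, 0.201]
eef_rot: [-3.141, -0.0, 1.859]
force: [-1.2, -0.7, -5.8]
opening: 0.232
```

Call:
{"fn": "jog_arm", "kwargs": {
  "series": [
    [[0, 0, -1.5], [0, 0, 0], 5],
    [[0, 0, -1.5], [0, 0, 0], 5],
    [[0, 0, 0], [0, 0, 0], 5]
  ]
}}

```text
t: 11.92
ee_pos: [0.5227, 0.2678, 0.1979]
eef_rot: [-3.141, -0.0, 1.859]
force: [-0.0, -0.4, -5.2]
opening: 0.238
```

Call:
{"fn": "jog_arm", "kwargs": {
  "series": [
    [[0, 0, -1.5], [0, 0, 0], 5],
    [[0, 0, -1.5], [0, 0, 0], 5],
    [[0, 0, 0], [0, 0, 0], 5]
  ]
}}

```text
t: 12.3
ee_pos: [0.5227, 0.2679, 0.1949]
eef_rot: [-3.141, -0.0, 1.859]
force: [-0.0, -0.1, -5.5]
opening: 0.234
```

Call:
{"fn": "jog_arm", "kwargs": {
  "series": [
    [[0, 0, -1.5], [0, 0, 0], 5],
    [[0, 0, -1], [0, 0, 0], 5],
    [[0, 0, 0], [0, 0, 0], 5]
  ]
}}

```text
t: 12.68
ee_pos: [0.5229, 0.2679, 0.1928]
eef_rot: [3.141, -0.0, 1.859]
force: [-0.8, -0.4, -4.5]
opening: 0.233
```

Call:
{"fn": "jog_arm", "kwargs": {
  "series": [
    [[0, 0, -1.5], [0, 0, 0], 5],
    [[0, 0, -1], [0, 0, 0], 5],
    [[0, 0, 0], [0, 0, 0], 5]
  ]
}}

```text
t: 13.05
ee_pos: [0.5231, 0.268, 0.1905]
eef_rot: [3.141, -0.0, 1.859]
force: [-0.6, 0.1, -2.0]
opening: 0.239
```

```bash
python3 snap.py 3;python3 - 2>/dev/null <<'E'
from h import *
T=pickle.load(open("top3.pkl","rb"));S=pickle.load(open("scene3.pkl","rb"))
p0=[.522,.268,.115,.2876+np.pi]
for fr in((0,1,2,3),(0,1,2,3,4,5)):
    p=refine([T,S],p0+[0,0],free=fr);print(p.round(4), p[3]-np.pi)
f=pickle.load(open("full.pkl","rb"))
print(refine([S],list(f)+[0,0],free=(0,1,2,3),span=.006).round(4))
E
```

```text
[ 0.268  0.209  1.588  0.     1.344 -0.02 ] [0.5231 0.268  0.1905] [ 3.1408e+00 -1.0000e-04  1.8588e+00] [-0.3 -0.4 -1.8] [-0.    0.03 -0.02]
 n 66 rms px 0.468 med 0.236
 n 82 rms px 0.343 med 0.197
[0.5219 0.268  0.1159 3.427  0.     0.    ] 0.28543740760628467
 n 65 rms px 0.443 med 0.246
 n 82 rms px 0.332 med 0.184
[5.2140e-01 2.6830e-01 1.1590e-01 3.4267e+00 2.5000e-03 4.9000e-03] 0.2851534714088366
 n 59 rms px 0.32 med 0.142
[0.5719 0.2338 0.0889 0.2884 0.     0.    ]
```

View pics/s3.png

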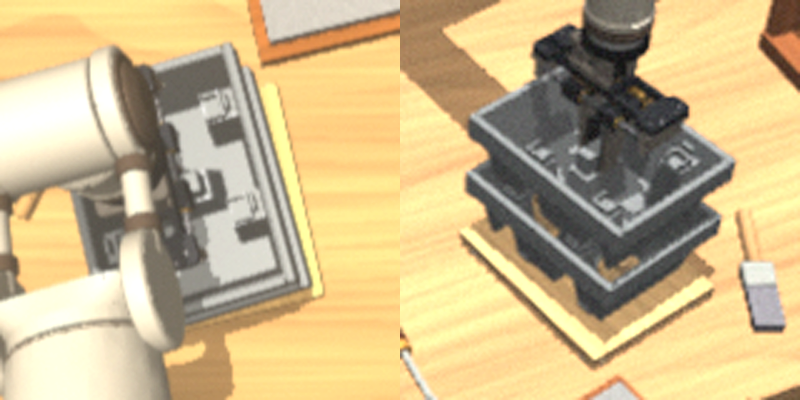

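Call:
{"fn": "jog_arm", "kwargs": {
  "series": [
    [[0, 0, -1.5], [0, 0, 0], 5],
    [[0, 0, -0.5], [0, 0, 0], 5],
    [[0, 0, 0], [0, 0, 0], 5]
  ]
}}

```text
t: 13.52
ee_pos: [0.5231, 0.268, 0.1885]
eef_rot: [3.141, -0.0, 1.859]
force: [0.6, 0.9, 0.8]
opening: 0.235
```

Weight is carried. Release gently and rise.

Call:
{"fn": "jog_arm", "kwargs": {
  "series": [
    [[0, 0, 0], [0, 0, 0], 30],
    [[0, 0, 0], [0, 0, 0], 40],
    [[0, 0, 0], [0, 0, 0], 50],
    [[0, 0, 10], [0, 0, 0], 50],
    [[0, 0, 20], [0, 0, 0], 50],
    [[0, 0, 30], [0, 0, 0], 50],
    [[0, 0, 30], [0, 0, 0], 30],
    [[0, 0, 20], [0, 0, 0], 10]
  ]
}}

```text
t: 14.52
ee_pos: [0.5234, 0.268, 0.3008]
eef_rot: [3.139, 0.0, 1.859]
force: [0.9, 0.4, -0.3]
opening: 0.352
```

```bash
python3 snap.py 4;python3 - 2>/dev/null <<'E'
from h import *
T=pickle.load(open("top4.pkl","rb"));S=pickle.load(open("scene4.pkl","rb"))
p0=[.522,.268,.115,.2876+np.pi]
for fr in((0,1,2,3),(0,1,2,3,4,5)):
    p=refine([T,S],p0+[0,0],free=fr);print(p.round(4), p[3]-np.pi)
    q=p
draw(S,[p],"pics/h4.png",(300,120,420,240),5)
p=refine([T,S],p0+[0,0],free=(0,1,2,3))
for y in (.09,-.09): print(body(p,[.016,y,.11]))
E
```

```text
[ 0.268  0.146  1.44  -0.     1.549 -0.02 ] [0.5242 0.2683 0.3019] [3.1352e+00 1.0000e-04 1.8589e+00] [ 0.1 -0.4 -0.2] [-0.01  0.05  0.  ]
 n 75 rms px 0.483 med 0.21
 n 93 rms px 0.444 med 0.233
[0.5221 0.2675 0.1152 3.4257 0.     0.    ] 0.2840626805191051
 n 75 rms px 0.504 med 0.257
 n 95 rms px 0.451 med 0.218
[5.2140e-01 2.6780e-01 1.1520e-01 3.4261e+00 2.3000e-03 6.4000e-03] 0.2844946618842492
 n 75 rms px 0.483 med 0.21
 n 93 rms px 0.444 med 0.233
[0.53196462 0.17662713 0.22524631]
[0.48151821 0.34941359 0.22524631]
```

View pics/s4.png

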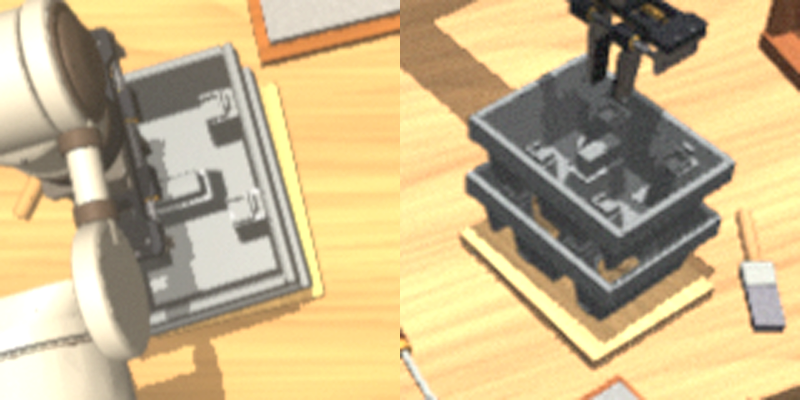

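Call:
{"fn": "jog_arm", "kwargs": {
  "series": [
    [[2, -23, 0], [0, 0, 0], 0],
    [[2, -23, 0], [0, 0, 0], 0],
    [[2, -23, 0], [0, 0, 0], 0],
    [[2.5, -22.5, -10], [0, 0, 0], 0],
    [[0, 0, -20], [0, 0, 0], 0],
    [[0, 0, -20], [0, 0, 0], 0],
    [[0, 0, -15], [0, 0, 0], 0],
    [[0, 0, 0], [0, 0, 0], 0]
  ]
}}

```text
t: 15.62
ee_pos: [0.5303, 0.1763, 0.2314]
eef_rot: [-3.138, -0.001, 1.859]
force: [0.8, 0.4, 0.6]
opening: 0.004
```

```bash
python3 snap.py 5
```

```text
[ 0.105  0.107  1.616 -0.     1.418 -0.183] [0.5315 0.1765 0.2335] [3.1411e+00 1.0000e-04 1.8590e+00] [ 0.5 -0.1  0.6] [-0.09  0.01  0.02]
```

View pics/s5.png

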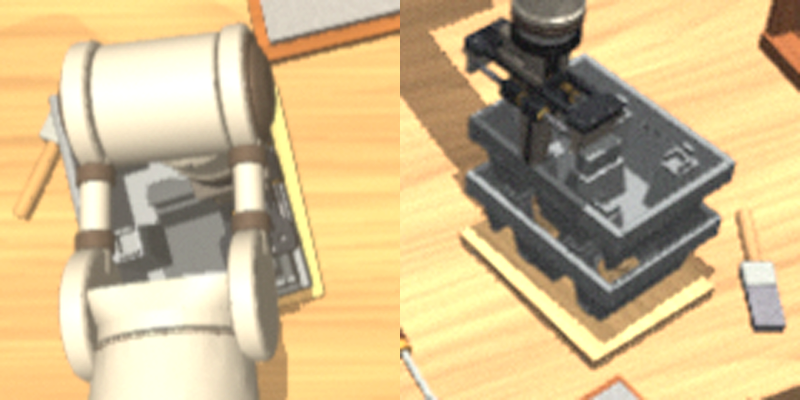

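Call:
{"fn": "jog_arm", "kwargs": {
  "series": [
    [[0, 0, -3], [0, 0, 0], 0],
    [[0, 0, -3], [0, 0, 0], 0],
    [[0, 0, -1], [0, 0, 0], 0],
    [[0, 0, 0], [0, 0, 0], 0]
  ]
}}

```text
t: 16.23
ee_pos: [0.5315, 0.1764, 0.2263]
eef_rot: [3.141, 0.0, 1.859]
force: [0.8, 0.6, 0.4]
opening: 0.004
```

Call:
{"fn": "jog_arm", "kwargs": {
  "series": [
    [[0, 0, -1.5], [0, 0, 0], 0],
    [[0, 0, -1.5], [0, 0, 0], 0],
    [[0, 0, 0], [0, 0, 0], 0]
  ]
}}

```text
t: 16.6
ee_pos: [0.5316, 0.176, 0.2233]
eef_rot: [3.141, 0.001, 1.859]
force: [1.0, -1.1, 1.4]
opening: 0.007
```

Call:
{"fn": "jog_arm", "kwargs": {
  "series": [
    [[0, 0, -1.5], [0, 0, 0], 0],
    [[0, 0, -1.5], [0, 0, 0], 0],
    [[0, 0, 0], [0, 0, 0], 0]
  ]
}}

```text
t: 16.98
ee_pos: [0.531, 0.1765, 0.2197]
eef_rot: [-3.141, -0.0, 1.859]
force: [-1.4, -0.6, 0.5]
opening: 0.003
```

```bash
python3 snap.py 6; python3 - <<'E'
import cv2,pickle
S=pickle.load(open("scene6.pkl","rb"))["img"][140:240,300:400]
cv2.imwrite("pics/s6b.png",cv2.convertScaleAbs(cv2.resize(S,(600,600),interpolation=2),alpha=1.6,beta=25))
E
```

```text
[ 0.105  0.116  1.634  0.     1.393 -0.183] [0.5311 0.1765 0.2199] [-3.1410e+00 -4.0000e-04  1.8589e+00] [-0.4 -0.8  0.6] [-0.09  0.2  -0.02]
```

View pics/s6b.png

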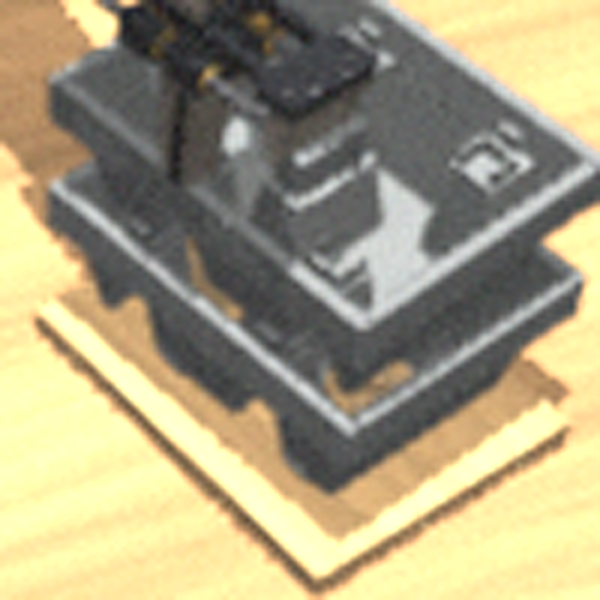

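Call:
{"fn": "jog_arm", "kwargs": {
  "series": [
    [[0, 0, -1], [0, 0, 0], 0],
    [[0, 0, -1], [0, 0, 0], 0],
    [[0, 0, 0], [0, 0, 0], 0],
    [[0, 0, 0], [0, 0, 0], 0]
  ]
}}

```text
t: 17.58
ee_pos: [0.5312, 0.1765, 0.2182]
eef_rot: [-3.141, -0.0, 1.859]
force: [-1.8, 0.7, 2.9]
opening: 0.004
```

Call:
{"fn": "jog_arm", "kwargs": {
  "series": [
    [[0, 0, -1], [0, 0, 0], 0],
    [[0, 0, -1], [0, 0, 0], 0],
    [[0, 0, 0], [0, 0, 0], 0],
    [[0, 0, 0], [0, 0, 0], 0]
  ]
}}

```text
t: 18.08
ee_pos: [0.5313, 0.1764, 0.2163]
eef_rot: [3.142, -0.0, 1.859]
force: [-2.8, -0.5, 5.1]
opening: 0.009
```

```bash
python3 snap.py 7; python3 - 2>/dev/null <<'E'
import cv2,pickle
from h import *
S=pickle.load(open("scene7.pkl","rb"));T=pickle.load(open("top7.pkl","rb"))
p=refine([S,T],[.522,.2675,.114,3.4257,0,0],free=range(6));print(p.round(4))
s=cv2.projectPoints
im=cv2.resize(S["img"][140:240,300:400],(600,600),interpolation=2);im=cv2.convertScaleAbs(im,alpha=1.6,beta=25)
for q,c in (([.5311,.1765,.2160],(0,0,255)),(body([.522,.2675,.1152,3.4257],[.016,.09,.11]),(0,255,0))):
    u=(proj(S,q)[0]-[300,140])*6+2.5;print(u);cv2.circle(im,tuple(int(v) for v in u),4,c,-1)
cv2.imwrite("pics/s7b.png",im)
E
```

```text
[ 0.105  0.118  1.638 -0.     1.385 -0.183] [0.5313 0.1764 0.2164] [3.1416 0.     1.8588] [-3.4 -0.   5. ] [-0.07  0.68  0.04]
 n 59 rms px 0.411 med 0.189
 n 23 rms px 1.071 med 0.739
[ 0.5219  0.2602  0.1138  3.4513 -0.0556  0.0105]
[189.76510608 177.31183098]
[191.83773786 165.90367832]
```

View pics/s7b.png

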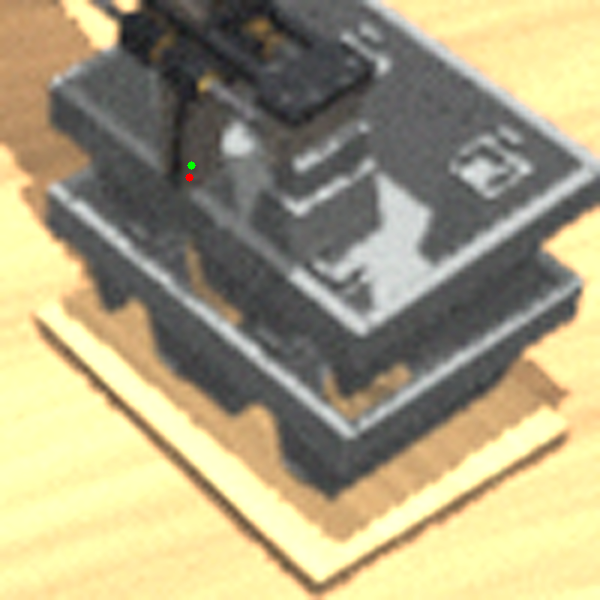

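Call:
{"fn": "jog_arm", "kwargs": {
  "series": [
    [[0, 0, -1], [0, 0, 0], 0],
    [[0, 0, -1], [0, 0, 0], 0],
    [[0, 0, 0], [0, 0, 0], 0]
  ]
}}

```text
t: 18.55
ee_pos: [0.5314, 0.1763, 0.2147]
eef_rot: [3.141, 0.0, 1.859]
force: [-3.0, -0.1, 6.9]
opening: 0.004
```

Call:
{"fn": "jog_arm", "kwargs": {
  "series": [
    [[0, 0, -1], [0, 0, 0], 0],
    [[0, 0, -1], [0, 0, 0], 0],
    [[0, 0, 0], [0, 0, 0], 0]
  ]
}}

```text
t: 18.92
ee_pos: [0.5314, 0.1762, 0.2132]
eef_rot: [3.141, 0.0, 1.859]
force: [-4.9, -0.3, 9.1]
opening: 0.009
```

Call:
{"fn": "jog_arm", "kwargs": {
  "series": [
    [[0, 0, -1], [0, 0, 0], 0],
    [[0, 0, -1], [0, 0, 0], 0],
    [[0, 0, 0], [0, 0, 0], 0]
  ]
}}

```text
t: 19.3
ee_pos: [0.5318, 0.1756, 0.2125]
eef_rot: [3.14, 0.002, 1.859]
force: [-6.9, -3.3, 14.1]
opening: 0.005
```

```bash
python3 snap.py 8; python3 - 2>/dev/null <<'E'
import cv2,pickle
S=pickle.load(open("scene8.pkl","rb"));
im=cv2.resize(S["img"][130:240,300:410],(660,660),interpolation=2);im=cv2.convertScaleAbs(im,alpha=1.6,beta=25)
cv2.imwrite("pics/s8b.png",im)
E
```

```text
[ 0.104  0.121  1.643 -0.002  1.377 -0.183] [0.5318 0.1757 0.2125] [3.1405e+00 2.0000e-03 1.8588e+00] [-7.4 -3.6 15.4] [-0.64  1.34 -0.01]
```

View pics/s8b.png

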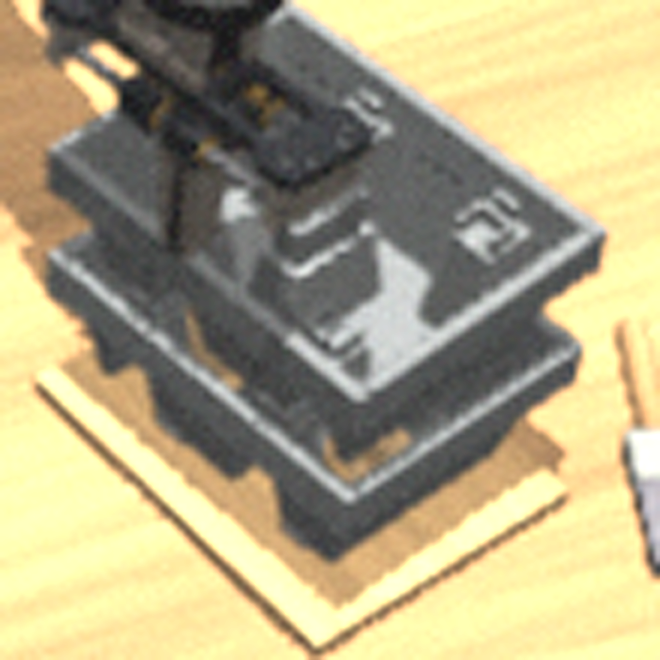

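```bash
cat > shift.py <<'E'
import sys
from h import *
from scipy.ndimage import zoom
def prof(c,u,v,h=8):
    g=cv2.cvtColor(c["img"],cv2.COLOR_BGR2GRAY).astype(float)
    t=np.arange(-h,h+.01,.1)
    return map_coordinates(g,[v+t,np.full_like(t,u)],order=1)
def vshift(a,b,u,v,h=5,m=4):
    pa=prof(a,u,v,h); pb=prof(b,u,v,h+m); n=len(pa);best=None
    sc=[np.corrcoef(pa,pb[i:i+n])[0,1] for i in range(len(pb)-n+1)]
    i=int(np.argmax(sc)); return (i*.1-m),sc[i]
def report(ta,tb,ps,pf):
    a=pickle.load(open(f"scene{ta}.pkl","rb"));b=pickle.load(open(f"scene{tb}.pkl","rb"))
    # sides in spare frame; full frame mirrored
    for nm,p,sg in(("spare",ps,1),("full",pf,-1)):
        for sd,pts in (("+y(A)",[[x,.09,H] for x in(-.105,-.09,-.075,-.06,-.045,-.03,.06,.08,.10)]),("-x end",[[-.12,y,H] for y in(.07,.05,.03,.01,-.01,-.03,-.05,-.07)]),("-y(B)",[[x,-.09,H] for x in(-.1,-.08,-.06,-.04,-.02,0,.02,.04,.06,.08)])):
            r=[]
            if nm=="full" and sd=="-y(B)": continue
            for q in pts:
                q=np.array(q)*[sg,sg,1];W=body(p,q);u=proj(a,W)[0];dv=(proj(a,W+[0,0,-.01])-proj(a,W))[0,1]/10
                s,c=vshift(a,b,*u);r.append(f"{s/dv:5.1f}({c:.2f})")
            print(nm,sd,"down mm:"," ".join(r))
if __name__=="__main__":
    f=list(pickle.load(open("full.pkl","rb")));f[2]-=.0043
    report(sys.argv[1],sys.argv[2],[.522,.2675,.1152,3.4257],f)
E
python3 shift.py 4 8; echo; python3 shift.py 4 5
```

```text
spare +y(A) down mm: -18.1(0.81)  18.1(0.62)  18.1(0.58) -18.1(0.26)  18.1(0.71) -17.1(0.96)  18.0(0.81)  18.0(0.81)  18.0(0.74)
spare -x end down mm:  10.9(0.98)   6.8(0.90)   8.1(0.99)   8.6(0.99)   6.8(0.99)   6.8(0.99)   5.4(0.99)   5.9(0.83)
spare -y(B) down mm:   9.9(0.98)  12.6(1.00)  13.0(0.99)  12.6(1.00)  10.8(1.00)  18.0(0.98)  18.0(0.99)   0.9(0.53)  18.0(0.18)  -6.3(0.55)
full +y(A) down mm:  10.4(0.96)   9.9(0.99)  10.8(0.98)  10.3(0.99)  10.3(0.99)   9.3(0.98)   9.8(0.98)   9.3(0.99)   8.8(0.99)
full -x end down mm:   6.9(0.95)   7.4(0.98)   6.9(0.99)   6.4(1.00)   6.9(1.00)   8.4(0.99)   5.9(0.99)   6.9(0.98)

spare +y(A) down mm:  -0.5(1.00)   0.5(0.97)   0.5(0.99)   0.5(0.91)   0.5(1.00)   0.0(1.00)  -0.4(0.99)  -0.9(0.99)  -0.4(0.96)
spare -x end down mm:  -0.5(0.99)  -3.2(0.94)  -0.5(0.99)  -0.5(0.99)   0.0(1.00)   0.0(1.00)   0.0(1.00)   0.0(1.00)
spare -y(B) down mm:   0.5(1.00)   0.0(1.00)   0.0(1.00)   0.0(1.00)  -0.4(1.00)   5.8(0.99)   5.8(0.99) -18.0(0.53)   9.9(0.26) -13.9(0.47)
full +y(A) down mm:   0.5(1.00)   0.0(1.00)   0.0(1.00)   0.0(1.00)   0.0(1.00)   0.0(1.00)   0.0(1.00)   0.0(1.00)   0.0(1.00)
full -x end down mm:   0.0(1.00)   0.0(0.99)   0.0(1.00)   0.0(1.00)   0.0(1.00)   0.5(1.00)   0.0(1.00)   0.0(1.00)
```

Call:
{"fn": "jog_arm", "kwargs": {
  "series": [
    [[0, 0, -0.7], [0, 0, 0], 0],
    [[0, 0, 0], [0, 0, 0], 0]
  ]
}}

```text
t: 19.65
ee_pos: [0.5319, 0.1754, 0.2124]
eef_rot: [3.14, 0.003, 1.859]
force: [-8.0, -4.7, 15.6]
opening: 0.007
```

Call:
{"fn": "jog_arm", "kwargs": {
  "series": [
    [[-0.5, 0.5, -0.8], [0, 0, 0], 0],
    [[0, 0, -0.7], [0, 0, 0], 0],
    [[0, 0, 0], [0, 0, 0], 0]
  ]
}}

```text
t: 20.02
ee_pos: [0.532, 0.1753, 0.2122]
eef_rot: [3.139, 0.004, 1.859]
force: [-9.7, -5.6, 22.8]
opening: 0.009
```

Call:
{"fn": "jog_arm", "kwargs": {
  "series": [
    [[0, 0, 3], [0, 0, 0], 0],
    [[0, 0, 6], [0, 0, 0], 0],
    [[0, 0, 12], [0, 0, 0], 0],
    [[0, 0, 20], [0, 0, 0], 0],
    [[0, 0, 20], [0, 0, 0], 0],
    [[0, 0, 20], [0, 0, 0], 0],
    [[-1, 23, 8], [0, 0, 0], 0],
    [[-1, 23, 0], [0, 0, 0], 0]
  ]
}}

```text
t: 21.02
ee_pos: [0.5296, 0.2234, 0.2979]
eef_rot: [3.139, 0.0, 1.858]
force: [0.6, -0.8, -0.6]
opening: 0.001
```

Call:
{"fn": "jog_arm", "kwargs": {
  "series": [
    [[-2, 23, 0], [0, 0, 0], 0],
    [[-3, 23, 0], [0, 0, 0], 0],
    [[0, 0, 0], [0, 0, 0], 0],
    [[0, 0, 0], [0, 0, 0], 0]
  ]
}}

```text
t: 21.52
ee_pos: [0.524, 0.2683, 0.2967]
eef_rot: [-3.141, 0.0, 1.859]
force: [-0.1, -0.4, -0.2]
opening: 0.002
```

```bash
python3 snap.py 9; python3 shift.py 4 9; python3 - 2>/dev/null <<'E'
from h import *
S=pickle.load(open("scene9.pkl","rb"));T=pickle.load(open("top9.pkl","rb"))
for z in (.115,.112):
  for fr in ((0,1,2,3),(0,1,2,3,4,5)):
    p=refine([S,T],[.522,.2675,z,3.4257,0,0],free=fr);print(p.round(4),(cv2.Rodrigues(p[[4,5]].tolist()+[0] if 0 else np.array([p[4],p[5],0.]))[0][2]).round(4))
im=cv2.resize(S["img"][130:240,300:410],(660,660),interpolation=2);im=cv2.convertScaleAbs(im,alpha=1.6,beta=25)
cv2.imwrite("pics/s9b.png",im)
E
```

```text
[ 0.268  0.152  1.443 -0.     1.547 -0.019] [0.5241 0.268  0.2969] [3.1416e+00 3.0000e-04 1.8578e+00] [-0.8  0.8 -0.1] [-0.07  0.05  0.03]
spare +y(A) down mm:  15.0(0.96)  13.1(0.97)  14.0(0.93)  13.1(1.00)  13.5(1.00)  14.0(0.96)  12.1(0.99)  11.7(0.99)  12.6(0.89)
spare -x end down mm:   3.6(1.00)   2.7(1.00)   2.7(1.00)   1.8(0.99)   0.9(1.00)   0.5(1.00)  -0.9(0.99)   0.0(0.94)
spare -y(B) down mm:   1.8(0.99)   4.1(1.00)   4.9(1.00)   4.0(1.00)   1.8(1.00)   1.8(1.00)   3.1(1.00) -18.0(0.81)  11.2(0.89)   8.5(0.26)
full +y(A) down mm:   1.0(0.99)   1.0(1.00)   0.5(1.00)   1.0(0.99)   0.5(0.99)   1.0(0.99)   1.5(0.98)   1.0(0.99)   1.5(0.99)
full -x end down mm:   0.5(0.99)   0.5(0.98)   0.0(1.00)   0.0(1.00)   0.0(1.00)   0.0(1.00)  -0.5(1.00)   0.0(1.00)
 n 93 rms px 0.7 med 0.579
 n 75 rms px 0.521 med 0.176
[0.5225 0.2642 0.1125 3.42   0.     0.    ] [0. 0. 1.]
 n 93 rms px 0.464 med 0.223
 n 74 rms px 0.507 med 0.269
[0.5203 0.2697 0.1126 3.4208 0.0501 0.0218] [-0.0218  0.0501  0.9985]
 n 93 rms px 0.699 med 0.547
 n 75 rms px 0.521 med 0.174
[0.5225 0.2642 0.1124 3.4202 0.     0.    ] [0. 0. 1.]
 n 93 rms px 0.469 med 0.221
 n 74 rms px 0.502 med 0.269
[0.5203 0.2697 0.1126 3.4208 0.0497 0.0218] [-0.0218  0.0497  0.9985]
```

View pics/s9b.png

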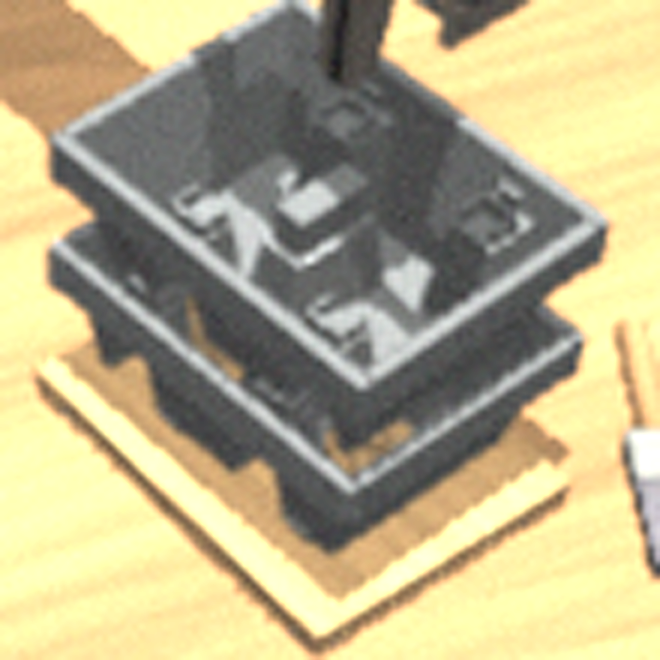

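Call:
{"fn": "jog_arm", "kwargs": {
  "series": [
    [[-10.6, 20.3, 0], [0, 0, 0], 0],
    [[-10.6, 20.3, 0], [0, 0, 0], 0],
    [[-10.6, 20.3, 0], [0, 0, 0], 0],
    [[-10.6, 20.3, -7], [0, 0, 0], 0],
    [[0, 0, -18], [0, 0, 0], 0],
    [[0, 0, -18], [0, 0, 0], 0],
    [[0, 0, -16], [0, 0, 0], 0],
    [[0, 0, 0], [0, 0, 0], 0]
  ]
}}

```text
t: 22.62
ee_pos: [0.4807, 0.3489, 0.2355]
eef_rot: [-3.138, 0.001, 1.858]
force: [0.0, -0.3, 0.2]
opening: 0.003
```

```bash
python3 snap.py 10; python3 - 2>/dev/null <<'E'
from h import *
S=pickle.load(open("scene10.pkl","rb"))
p=[.5203,.2697,.1126,3.4208,.0501,.0218]
print(body(p,[[.016,-.09,.11],[.016,.09,.11]]))
im=cv2.resize(S["img"][120:230,310:420],(660,660),interpolation=2);im=cv2.convertScaleAbs(im,alpha=1.6,beta=25)
cv2.imwrite("pics/s10b.png",im)
E
```

```text
[ 0.425  0.196  1.509 -0.     1.437  0.138] [0.4817 0.3497 0.238 ] [3.1415 0.     1.8582] [-0.7  0.4 -0.1] [-0.09  0.04  0.03]
[[0.48256735 0.34617196 0.22742285]
 [0.53206798 0.17338679 0.2176775 ]]
```

View pics/s10b.png

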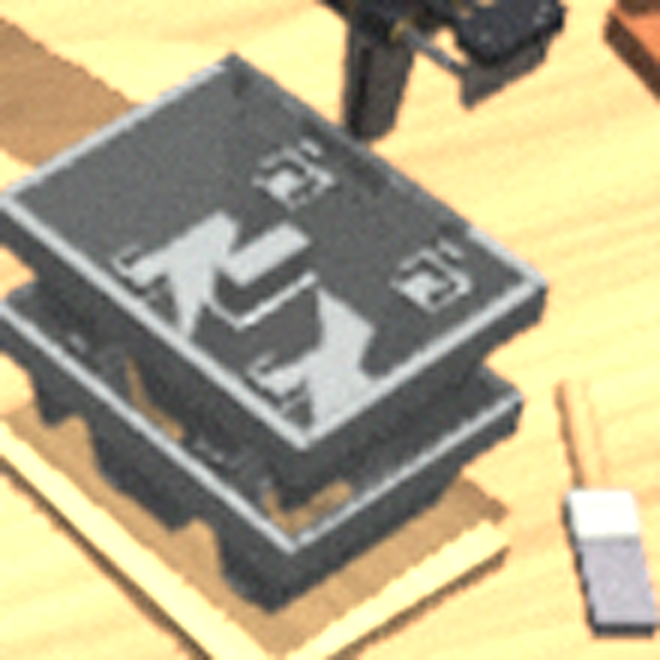

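Call:
{"fn": "jog_arm", "kwargs": {
  "series": [
    [[0.5, -2, -3], [0, 0, 0], 0],
    [[0, 0, -3], [0, 0, 0], 0],
    [[0, 0, -2], [0, 0, 0], 0],
    [[0, 0, -2], [0, 0, 0], 0],
    [[0, 0, 0], [0, 0, 0], 0]
  ]
}}

```text
t: 23.35
ee_pos: [0.4819, 0.3482, 0.2279]
eef_rot: [3.142, -0.0, 1.859]
force: [-0.6, 0.2, 1.3]
opening: 0.007
```

Call:
{"fn": "jog_arm", "kwargs": {
  "series": [
    [[0, 0, -1.5], [0, 0, 0], 0],
    [[0, 0, -1.5], [0, 0, 0], 0],
    [[0, 0, 0], [0, 0, 0], 0]
  ]
}}

```text
t: 23.72
ee_pos: [0.482, 0.3483, 0.2253]
eef_rot: [3.141, -0.0, 1.859]
force: [-0.6, 0.9, 3.1]
opening: 0.004
```

Call:
{"fn": "jog_arm", "kwargs": {
  "series": [
    [[0, 0, -1], [0, 0, 0], 0],
    [[0, 0, -1], [0, 0, 0], 0],
    [[0, 0, 0], [0, 0, 0], 0]
  ]
}}

```text
t: 24.1
ee_pos: [0.482, 0.3485, 0.2235]
eef_rot: [3.141, -0.001, 1.859]
force: [-2.0, 2.0, 5.3]
opening: -0.003
```

Call:
{"fn": "jog_arm", "kwargs": {
  "series": [
    [[0, 0, -1], [0, 0, 0], 0],
    [[0, 0, -1], [0, 0, 0], 0],
    [[0, 0, 0], [0, 0, 0], 0]
  ]
}}

```text
t: 24.48
ee_pos: [0.4821, 0.3487, 0.222]
eef_rot: [3.14, -0.001, 1.859]
force: [-2.6, 1.4, 7.3]
opening: 0.004
```

Call:
{"fn": "jog_arm", "kwargs": {
  "series": [
    [[0, 0, -1], [0, 0, 0], 0],
    [[0, 0, -1], [0, 0, 0], 0],
    [[0, 0, 0], [0, 0, 0], 0]
  ]
}}

```text
t: 24.85
ee_pos: [0.4821, 0.349, 0.2203]
eef_rot: [3.14, -0.002, 1.859]
force: [-2.9, 2.0, 8.7]
opening: 0.006
```

Call:
{"fn": "jog_arm", "kwargs": {
  "series": [
    [[0, 0, -1], [0, 0, 0], 0],
    [[0, 0, -1], [0, 0, 0], 0],
    [[0, 0, 0], [0, 0, 0], 0]
  ]
}}

```text
t: 25.22
ee_pos: [0.4821, 0.3489, 0.2177]
eef_rot: [3.14, -0.001, 1.859]
force: [-1.7, 4.5, 6.4]
opening: 0.003
```

Call:
{"fn": "jog_arm", "kwargs": {
  "series": [
    [[0, 0, -1], [0, 0, 0], 0],
    [[0, 0, -1], [0, 0, 0], 0],
    [[0, 0, 0], [0, 0, 0], 0]
  ]
}}

```text
t: 25.6
ee_pos: [0.4821, 0.349, 0.2159]
eef_rot: [3.14, -0.002, 1.859]
force: [-3.1, 2.6, 7.3]
opening: 0.004
```

Call:
{"fn": "jog_arm", "kwargs": {
  "series": [
    [[0, 0, -1], [0, 0, 0], 0],
    [[0, 0, -1], [0, 0, 0], 0],
    [[0, 0, 0], [0, 0, 0], 0]
  ]
}}

```text
t: 25.98
ee_pos: [0.4821, 0.349, 0.2144]
eef_rot: [3.14, -0.002, 1.859]
force: [-2.7, 2.8, 9.8]
opening: 0.002
```

Call:
{"fn": "jog_arm", "kwargs": {
  "series": [
    [[0, 0, -1], [0, 0, 0], 0],
    [[0, 0, -1], [0, 0, 0], 0],
    [[0, 0, 0], [0, 0, 0], 0]
  ]
}}

```text
t: 26.35
ee_pos: [0.4822, 0.3491, 0.2142]
eef_rot: [3.139, -0.002, 1.859]
force: [-6.0, -0.1, 16.0]
opening: 0.003
```

Call:
{"fn": "jog_arm", "kwargs": {
  "series": [
    [[0, 0, -1], [0, 0, 0], 0],
    [[0, 0, 0], [0, 0, 0], 0]
  ]
}}

```text
t: 26.6
ee_pos: [0.4823, 0.3492, 0.2141]
eef_rot: [3.138, -0.002, 1.859]
force: [-8.2, -0.1, 19.9]
opening: 0.004
```

Call:
{"fn": "jog_arm", "kwargs": {
  "series": [
    [[0, 0, 3], [0, 0, 0], 0],
    [[0, 0, 6], [0, 0, 0], 0],
    [[0, 0, 12], [0, 0, 0], 0],
    [[0, 0, 20], [0, 0, 0], 0],
    [[0, 0, 20], [0, 0, 0], 0],
    [[0, 0, 20], [0, 0, 0], 0],
    [[0, 0, 10], [0, 0, 0], 0],
    [[0, 0, 0], [0, 0, 0], 0]
  ]
}}

```text
t: 27.6
ee_pos: [0.4822, 0.348, 0.3012]
eef_rot: [3.141, 0.0, 1.859]
force: [0.1, -0.3, 0.1]
opening: 0.006
```

```bash
python3 snap.py 11; python3 shift.py 4 11; python3 - 2>/dev/null <<'E'
from h import *
S=pickle.load(open("scene11.pkl","rb"));T=pickle.load(open("top11.pkl","rb"))
for fr in ((0,1,2,3),(0,1,2,3,4,5)):
    p=refine([S,T],[.522,.2675,.111,3.4257,0,0],free=fr);print(p.round(4))
im=cv2.resize(S["img"][120:230,300:410],(660,660),interpolation=2);im=cv2.convertScaleAbs(im,alpha=1.6,beta=25)
cv2.imwrite("pics/s11b.png",im)
E
```

```text
[ 0.422  0.167  1.42  -0.     1.556  0.134] [0.4816 0.3478 0.2998] [-3.1399e+00  4.0000e-04  1.8587e+00] [-0.   0.4  0.3] [-0.02  0.07 -0.06]
spare +y(A) down mm:   5.9(0.96)   5.4(0.99)   6.3(1.00)   6.3(1.00)   5.9(1.00)   6.3(1.00)   5.4(0.99)   5.4(1.00)   5.8(1.00)
spare -x end down mm:   4.1(0.99)   0.5(0.96)   2.7(0.98)   3.6(0.99)   3.6(1.00)   3.6(0.99)   3.2(0.99)   4.5(0.97)
spare -y(B) down mm:   5.9(0.99)   5.9(1.00)   4.9(0.97)   6.3(1.00)   4.9(1.00)   4.9(0.97)   4.9(1.00) -13.9(0.57)  14.4(0.38) -11.7(0.51)
full +y(A) down mm:   0.5(0.99)   0.0(1.00)   0.0(1.00)   0.0(0.99)   0.0(1.00)   0.5(0.98)   0.5(0.99)   0.0(1.00)   0.0(1.00)
full -x end down mm:   0.5(0.99)   0.5(0.98)   0.0(1.00)   0.0(1.00)   0.0(1.00)   0.5(1.00)  -0.5(0.99)   0.0(1.00)
 n 95 rms px 0.446 med 0.291
 n 100 rms px 0.291 med 0.205
[0.5214 0.2679 0.1097 3.4239 0.     0.    ]
 n 95 rms px 0.48 med 0.242
 n 100 rms px 0.266 med 0.199
[0.5208 0.2692 0.1097 3.4257 0.0111 0.006 ]
```

View pics/s11b.png

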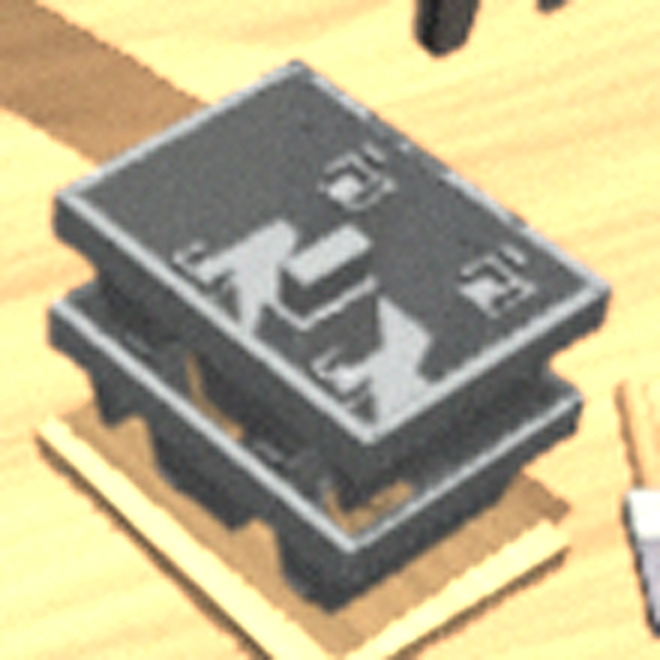

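Call:
{"fn": "jog_arm", "kwargs": {
  "series": [
    [[0, 1, -20], [0, 0, 0], 0],
    [[0, 0, -20], [0, 0, 0], 0],
    [[0, 0, -20], [0, 0, 0], 0],
    [[0, 0, -15], [0, 0, 0], 0],
    [[0, 0, -4], [0, 0, 0], 0],
    [[0, 0, 0], [0, 0, 0], 0]
  ]
}}

```text
t: 28.45
ee_pos: [0.4819, 0.3491, 0.222]
eef_rot: [-3.142, 0.0, 1.859]
force: [-0.3, 0.0, 0.7]
opening: 0.008
```

Call:
{"fn": "jog_arm", "kwargs": {
  "series": [
    [[0, 0, -2], [0, 0, 0], 0],
    [[0, 0, -2], [0, 0, 0], 0],
    [[0, 0, 0], [0, 0, 0], 0]
  ]
}}

```text
t: 28.82
ee_pos: [0.4825, 0.3494, 0.2188]
eef_rot: [3.14, -0.0, 1.859]
force: [0.5, 0.6, 4.3]
opening: 0.002
```

Call:
{"fn": "jog_arm", "kwargs": {
  "series": [
    [[0, 0, -2], [0, 0, 0], 0],
    [[0, 0, -1], [0, 0, 0], 0],
    [[0, 0, 0], [0, 0, 0], 0]
  ]
}}

```text
t: 29.2
ee_pos: [0.4825, 0.3494, 0.2162]
eef_rot: [3.139, -0.0, 1.859]
force: [-0.9, -0.1, 6.7]
opening: 0.007
```

Call:
{"fn": "jog_arm", "kwargs": {
  "series": [
    [[0, 0, -2], [0, 0, 0], 0],
    [[0, 0, -1], [0, 0, 0], 0],
    [[0, 0, 0], [0, 0, 0], 0]
  ]
}}

```text
t: 29.58
ee_pos: [0.4825, 0.3495, 0.2142]
eef_rot: [3.139, -0.0, 1.859]
force: [-2.7, -0.9, 10.3]
opening: 0.002
```

Call:
{"fn": "jog_arm", "kwargs": {
  "series": [
    [[0, 0, -1], [0, 0, 0], 0],
    [[0, 0, -0.5], [0, 0, 0], 0],
    [[0, 0, 0], [0, 0, 0], 0]
  ]
}}

```text
t: 29.95
ee_pos: [0.4826, 0.3496, 0.2141]
eef_rot: [3.138, -0.0, 1.859]
force: [-5.1, -3.0, 17.0]
opening: 0.007
```

Call:
{"fn": "jog_arm", "kwargs": {
  "series": [
    [[0, 0, -0.8], [0, 0, 0], 0],
    [[0, 0, 0], [0, 0, 0], 0]
  ]
}}

```text
t: 30.2
ee_pos: [0.4827, 0.3497, 0.2141]
eef_rot: [3.138, -0.001, 1.859]
force: [-6.4, -2.9, 19.9]
opening: 0.005
```

Call:
{"fn": "jog_arm", "kwargs": {
  "series": [
    [[0, 0, 3], [0, 0, 0], 0],
    [[0, 0, 6], [0, 0, 0], 0],
    [[0, 0, 15], [0, 0, 0], 0],
    [[0, 0, 15], [0, 0, 0], 0],
    [[8, -29, 8], [0, 0, 0], 0],
    [[8, -29, 0], [0, 0, 0], 0],
    [[8, -29, 0], [0, 0, 0], 0],
    [[8, -29, 0], [0, 0, 0], 0]
  ]
}}

```text
t: 31.2
ee_pos: [0.5141, 0.2321, 0.2572]
eef_rot: [3.141, 0.0, 1.859]
force: [1.0, 0.3, 0.1]
opening: 0.007
```

Call:
{"fn": "jog_arm", "kwargs": {
  "series": [
    [[8.5, -29, 0], [0, 0, 0], 0],
    [[8.5, -28, -10], [0, 0, 0], 0],
    [[0, 0, -15], [0, 0, 0], 0],
    [[0, 0, -10], [0, 0, 0], 0],
    [[0, 0, 0], [0, 0, 0], 0]
  ]
}}

```text
t: 31.82
ee_pos: [0.53, 0.1769, 0.2208]
eef_rot: [-3.14, -0.0, 1.86]
force: [0.4, 0.9, 0.8]
opening: 0.004
```

Call:
{"fn": "jog_arm", "kwargs": {
  "series": [
    [[0, 0, -2], [0, 0, 0], 0],
    [[0, 0, -2], [0, 0, 0], 0],
    [[0, 0, 0], [0, 0, 0], 0]
  ]
}}

```text
t: 32.2
ee_pos: [0.5307, 0.1768, 0.2181]
eef_rot: [3.141, -0.001, 1.859]
force: [-3.4, 1.5, 4.5]
opening: 0.009
```

Call:
{"fn": "jog_arm", "kwargs": {
  "series": [
    [[0, 0, -2], [0, 0, 0], 0],
    [[0, 0, -1], [0, 0, 0], 0],
    [[0, 0, 0], [0, 0, 0], 0]
  ]
}}

```text
t: 32.58
ee_pos: [0.5309, 0.1766, 0.2157]
eef_rot: [3.141, -0.001, 1.859]
force: [-4.4, 0.9, 6.3]
opening: 0.005
```

Call:
{"fn": "jog_arm", "kwargs": {
  "series": [
    [[0, 0, -1.5], [0, 0, 0], 0],
    [[0, 0, -0.5], [0, 0, 0], 0],
    [[0, 0, 0], [0, 0, 0], 0]
  ]
}}

```text
t: 32.95
ee_pos: [0.531, 0.1764, 0.2142]
eef_rot: [3.141, -0.0, 1.859]
force: [-5.0, 1.5, 9.2]
opening: 0.008
```

Call:
{"fn": "jog_arm", "kwargs": {
  "series": [
    [[0, 0, -1.5], [0, 0, 0], 0],
    [[0, 0, -0.5], [0, 0, 0], 0],
    [[0, 0, 0], [0, 0, 0], 0]
  ]
}}

```text
t: 33.33
ee_pos: [0.5313, 0.1759, 0.214]
eef_rot: [3.14, 0.001, 1.859]
force: [-8.1, -0.6, 16.9]
opening: 0.003
```

Call:
{"fn": "jog_arm", "kwargs": {
  "series": [
    [[0, 0, 3], [0, 0, 0], 0],
    [[0, 0, 6], [0, 0, 0], 0],
    [[0, 0, 15], [0, 0, 0], 0],
    [[0, 0, 25], [0, 0, 0], 0],
    [[-20, -30, 25], [0, 0, 0], 0],
    [[-25, -40, 10], [0, 0, 0], 0],
    [[-25, -40, 0], [0, 0, 0], 0],
    [[-25, -40, 0], [0, 0, 0], 0]
  ]
}}

```text
t: 34.33
ee_pos: [0.4354, 0.0246, 0.2954]
eef_rot: [3.14, 0.002, 1.859]
force: [0.2, -0.9, 0.9]
opening: 0.006
```

Call:
{"fn": "jog_arm", "kwargs": {
  "series": [
    [[-20, -40, 0], [0, 0, 0], 0],
    [[0, 0, 0], [0, 0, 0], 0],
    [[0, 0, 0], [0, 0, 0], 0],
    [[0, 0, 0], [0, 0, 0], 0]
  ]
}}

```text
t: 34.83
ee_pos: [0.4163, -0.0132, 0.2947]
eef_rot: [3.141, -0.0, 1.86]
force: [0.9, 0.0, 1.0]
opening: 0.003
```

```bash
python3 snap.py 12; python3 shift.py 4 12; python3 - 2>/dev/null <<'E'
from h import *
S=pickle.load(open("scene12.pkl","rb"));T=pickle.load(open("top12.pkl","rb"))
for fr in ((0,1,2,3),(0,1,2,3,4,5)):
    p=refine([S,T],[.522,.2675,.111,3.4257,0,0],free=fr);print(p.round(4))
a=T["img"][160:320,105:265];b=S["img"][110:250,285:425]
cv2.imwrite("pics/all12.png",np.hstack([cv2.resize(T["img"],(400,300)),cv2.resize(S["img"],(400,300))]))
E
```

```text
[-0.324 -0.317  1.888  0.     1.571 -0.613] [ 0.4162 -0.0132  0.2946] [-3.1414e+00 -2.0000e-04  1.8604e+00] [ 0.2 -0.1  0.1] [-0.03  0.04 -0.03]
spare +y(A) down mm:   5.9(0.97)   5.9(0.99)   6.3(1.00)   6.8(1.00)   6.3(1.00)   5.9(1.00)   5.8(1.00)   5.4(1.00)   5.8(1.00)
spare -x end down mm:   3.6(0.98)   0.9(0.96)   2.7(0.99)   3.6(0.98)   4.1(1.00)   3.2(0.99)   3.2(0.99)   4.5(0.97)
spare -y(B) down mm:   5.9(0.99)   5.9(1.00)   5.4(0.99)   6.7(1.00)   4.9(1.00)  11.7(0.98)  12.1(0.99) -14.8(0.45)  15.3(0.29)  -9.4(0.54)
full +y(A) down mm:   1.0(0.98)   0.0(1.00)   0.0(1.00)   0.0(0.99)   0.0(1.00)   0.5(0.98)   0.0(0.99)   0.0(1.00)   0.0(1.00)
full -x end down mm:   0.0(0.99)   0.5(0.99)   0.0(1.00)   0.0(1.00)   0.0(1.00)   0.5(1.00)  -0.5(0.99)   0.0(1.00)
 n 96 rms px 0.361 med 0.241
 n 100 rms px 0.324 med 0.219
[0.5213 0.268  0.1096 3.4244 0.     0.    ]
 n 96 rms px 0.342 med 0.233
 n 100 rms px 0.285 med 0.211
[0.5207 0.2692 0.1095 3.4255 0.011  0.0063]
```

View pics/s12.png

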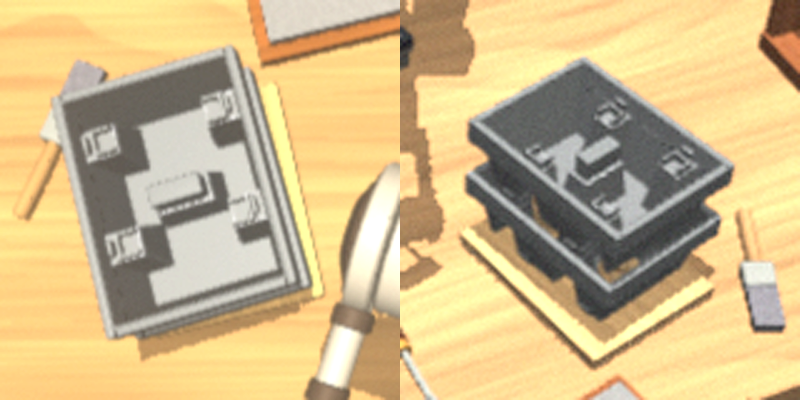

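View pics/all12.png

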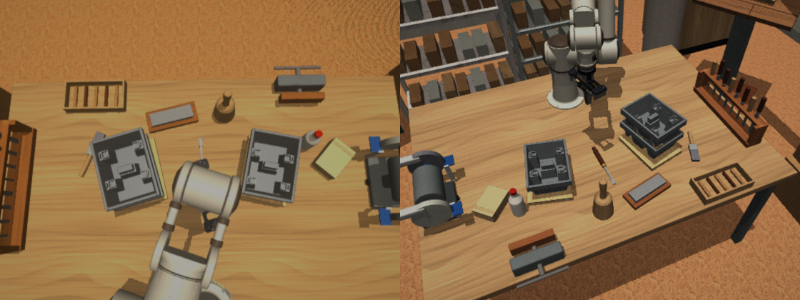

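```bash
python3 -c "
from workcell import ctrl
print(ctrl.job_done())"
```

```text
the job is handed in; nothing more can be done
None
```

The spare tote is stacked on the tote with the mask, turned end for end, and it looks clicked home on both long sides. I handed the job in at about 35 s of the 58 s allowed; no verdict came back.

**What I did:**
- I drew the spare out of the empty tote by its bar, gave it the half turn on the way across, and lowered it onto the clips.
- I released it and pressed each long side at the rim: +y up to about 23 N, −y up to about 20 N. I then pressed both sides again to check, and saw no further snap.

**Last checks, from the cameras and the press forces:**
- **Height:** the spare dropped about 5.5 mm between resting on the clips and the end. Its underside is about 86 mm above the lower tote's. I took the lower tote's height from the start picture, less its expected sink under the load.
- **Position:** centred within about 1 mm, with the heading within about 0.005 rad of the lower tote's.
- **Level:** the two sides gave nearly the same force at the same height, within about 0.6 mm. The full camera fit shows an apparent tilt of about 0.011 rad. The lower tote showed a similar lean before anything was placed on it, so most of this is probably camera error; the relative tilt is about 0.003 rad.
- **Surroundings:** the lower tote shows no shift in the pictures, and the empty tote and bystanders look unmoved by eye. The gripper is clear of everything.

**Less certain:**
- **+y snap:** I saw no clear click in the force readings on the +y side. I judged it home from the camera drop and the matching stiffness.
- **−x end:** this edge showed only about 3.5 mm of drop, against 5–6 mm along the sides. With no slope along either side, I put that down to a small sideways settling rather than a raised end.

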